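Rebuild the boiler's flue chamber and close it

TASK

First lift the upright guard slab out of its channel beside the flue chamber and lean it against the copper pipe hoop, its foot on the bench and its broad face square along the horizontal pipe. Then stack all the loose iron baffle discs lying on the bench flat and centred on the carrier plate inside the chamber, and after that set the knobbed cover on the chamber so that it sits level with its step down inside the rim. Leave the solder spool, flux bottle and wrench alone.

Things in the scene. Friction and masses are not known exactly. Their poses are not given: they have to be found in the camera images.
- deck: Fixed white deck plate, 170 x 230 mm x 10 mm (y from -105 to +125 mm), with the round flue chamber and, at deck y = +98 mm, a channel along deck x: two aluminium rails 165 mm long with a 15 mm slot between, from z = 10 mm (deck top) to z = 30 mm. Origin: at bench level under the chamber's axis; z up. The cover is too wide to go on while the slab stands in the channel.
- seat (a point): Centre of the top face of the carrier plate, a fixed steel disc 90 mm across in the middle of the chamber's floor, 16 mm above the bench (6 mm above the chamber's floor). Axes as the deck's.
- rim (a point): Centre of the chamber's open top, 88 mm above the bench. The chamber is an upright steel tube, inside diameter 150 mm, outside 158 mm, wall 4 mm. Axes as the deck's.
- slab: Loose off-white mineral fire-board guard slab, 150 mm wide (its x), 12 mm thick (its y), 170 mm tall (its z), about 0.3 kg. Origin: centre of its 150 x 12 mm foot; z runs up the slab to its top edge. It starts upright in the channel, its foot on the deck, x along deck x.
- pipe: Fixed copper pipe hoop on the bench at the robot's left: a horizontal pipe of 22 mm diameter, 260 mm long along the body's x, on two upright legs of the same pipe at its ends (x = -130 and +130 mm) with brass foot flanges. Origin: at bench level under the middle.
- pipe_mid (a point): Middle of the horizontal pipe's axis, 90 mm above the bench. x along the pipe, z up.
- cover: Loose round steel cover, 0.45 kg, lying right way up: at the bottom a step 142 mm across, 6 mm high; then a plate 188 mm across, 4 mm thick; then a central black knob 28 mm across, from 10 to 42 mm above the origin. Origin: centre of the step's underside; z up. Seated, the plate rests on the rim, the origin 6 mm below the rim's top.
- disc0: Loose flat dark iron baffle disc, 60 mm in diameter, 10 mm thick, about 0.2 kg, lying on the bench; all discs are alike and 4 to 6 of them are present (None when absent). Origin: centre of the underside; z along the disc's axis.
- disc1: Loose flat dark iron baffle disc, 60 mm in diameter, 10 mm thick, about 0.2 kg, lying on the bench; all discs are alike and 4 to 6 of them are present (None when absent). Origin: centre of the underside; z along the disc's axis.
- disc2: Loose flat dark iron baffle disc, 60 mm in diameter, 10 mm thick, about 0.2 kg, lying on the bench; all discs are alike and 4 to 6 of them are present (None when absent). Origin: centre of the underside; z along the disc's axis.
- disc3: Loose flat dark iron baffle disc, 60 mm in diameter, 10 mm thick, about 0.2 kg, lying on the bench; all discs are alike and 4 to 6 of them are present (None when absent). Origin: centre of the underside; z along the disc's axis.
- disc4: Loose flat dark iron baffle disc, 60 mm in diameter, 10 mm thick, about 0.2 kg, lying on the bench; all discs are alike and 4 to 6 of them are present (None when absent). Origin: centre of the underside; z along the disc's axis.
- disc5: Loose flat dark iron baffle disc, 60 mm in diameter, 10 mm thick, about 0.2 kg, lying on the bench; all discs are alike and 4 to 6 of them are present (None when absent). Origin: centre of the underside; z along the disc's axis.
- spool: Bystander: aluminium-coloured solder spool, 48 mm in diameter, 45 mm high, standing. Origin: centre of the underside.
- flux: Bystander: blue flux bottle with white cap, 48 mm in diameter, 100 mm high, standing. Origin: centre of the underside.
- wrench: Bystander: steel wrench lying flat.
There are look-alikes about, which are no part of the job. Of the things that look like the slab, the smaller one is meant.

How it is judged (in metres and radians):
On the way, in this order (a step that is already met when the one before it is completed fails the run):
1. the slab leans against the copper pipe, foot on the bench, let go (angle between slab's own z axis and vertical between 0.12 and 0.65 rad and angle between slab's own x axis and vertical between 1.45 and 1.69 rad and height (world z) of slab below 0.012 m and contact force between slab and pipe above 0.05 N and angle between the x axis of slab and the x axis of pipe, either way round below 0.25 rad and contact force between slab and the fingers below 0.05 N and linear speed of slab below 0.02 m/s), for 0.3 s.
2. all discs lie flat and centred in one stack on the carrier plate, let go (horizontal distance between each of disc0, disc1, disc2, disc3, disc4, disc5 and seat below 0.008 m and (angle between disc0's own z axis and vertical below 0.06 rad or angle between disc0's own z axis and vertical above 3.08 rad) and z of disc0 in the frame of seat between -0.003 and 0.063 m and (angle between disc1's own z axis and vertical below 0.06 rad or angle between disc1's own z axis and vertical above 3.08 rad) and z of disc1 in the frame of seat between -0.003 and 0.063 m and (angle between disc2's own z axis and vertical below 0.06 rad or angle between disc2's own z axis and vertical above 3.08 rad) and z of disc2 in the frame of seat between -0.003 and 0.063 m and (angle between disc3's own z axis and vertical below 0.06 rad or angle between disc3's own z axis and vertical above 3.08 rad) and z of disc3 in the frame of seat between -0.003 and 0.063 m and (angle between disc4's own z axis and vertical below 0.06 rad or angle between disc4's own z axis and vertical above 3.08 rad) and z of disc4 in the frame of seat between -0.003 and 0.063 m and (angle between disc5's own z axis and vertical below 0.06 rad or angle between disc5's own z axis and vertical above 3.08 rad) and z of disc5 in the frame of seat between -0.003 and 0.063 m and contact force between each of disc0, disc1, disc2, disc3, disc4, disc5 and the fingers below 0.05 N), for 0.3 s.
3. the cover sits seated and level on the chamber (horizontal distance between cover and rim below 0.007 m and z of cover in the frame of rim between -0.009 and -0.003 m and angle between cover's own z axis and vertical below 0.03 rad), for 0.3 s.
At the end, for the whole second after the job is handed in: Slab: foot on the bench, against the pipe, 7-37 deg from upright, along the pipe within 14 deg. Discs: all flat on the carrier plate in one stack, each within 8 mm of its axis. Cover: step inside the rim, within 7 mm of the axis, level within 1.7 deg. All let go and at rest (all of step 1 and all of step 3 and horizontal distance between each of disc0, disc1, disc2, disc3, disc4, disc5 and seat below 0.008 m and (angle between disc0's own z axis and vertical below 0.06 rad or angle between disc0's own z axis and vertical above 3.08 rad) and z of disc0 in the frame of seat between -0.003 and 0.063 m and (angle between disc1's own z axis and vertical below 0.06 rad or angle between disc1's own z axis and vertical above 3.08 rad) and z of disc1 in the frame of seat between -0.003 and 0.063 m and (angle between disc2's own z axis and vertical below 0.06 rad or angle between disc2's own z axis and vertical above 3.08 rad) and z of disc2 in the frame of seat between -0.003 and 0.063 m and (angle between disc3's own z axis and vertical below 0.06 rad or angle between disc3's own z axis and vertical above 3.08 rad) and z of disc3 in the frame of seat between -0.003 and 0.063 m and (angle between disc4's own z axis and vertical below 0.06 rad or angle between disc4's own z axis and vertical above 3.08 rad) and z of disc4 in the frame of seat between -0.003 and 0.063 m and (angle between disc5's own z axis and vertical below 0.06 rad or angle between disc5's own z axis and vertical above 3.08 rad) and z of disc5 in the frame of seat between -0.003 and 0.063 m and linear speed of cover below 0.02 m/s); the robot touches nothing.
It fails at once if the spool is pushed more than 30 mm or knocked over (distance of spool from where it was at the start of the episode above 0.03 m or angle between spool's own z axis and vertical above 0.5 rad).
It fails at once if the flux is pushed more than 30 mm or knocked over (distance of flux from where it was at the start of the episode above 0.03 m or angle between flux's own z axis and vertical above 0.5 rad).
It fails at once if the wrench is pushed more than 30 mm or knocked over (distance of wrench from where it was at the start of the episode above 0.03 m).
Of disc0, disc1, disc2, disc3, disc4, disc5 only 4 to 6 are there at a start; the rules pass over those that are not, and their reading is None.
At some moment in a run one of cover may be knocked a few centimetres aside while the robot is not near it.
Once in a run the grip may slacken for a moment while it holds something.
It also fails if it takes over 200 s, if anything falls off the work surface, if the arm or the gripper's body presses on something with over 40 N, if the wrist force passes 120 N, or if a joint passes its speed limit or range.

ROBOT

A 6-joint arm with a two-finger parallel gripper is mounted at the origin on the work surface. World frame = base frame: x ahead of the robot, y to its left, z up, the work surface at z = 0. Lengths are in m, angles in degrees, forces in N, time in s.
With the tool pointing down it reaches from about 0.4 to 0.825 m from the base axis. Payload 7 kg.
Tool frame: the origin (TCP) lies on the centre line of the jaws, within the pads' length; the fingertips stand 22 mm ahead of it and the grasp point (between the pads) lies 3 mm ahead of it (ctrl.finger_overhang is the distance from the TCP to the fingertips, in m); z points along the fingers, y is the line along which they close (so a half turn about z gives the same grasp; the last joint's range is limited). The gripper opens to 88 mm and grips with 3 to 60 N. Pads are 19 mm wide; open, the fingers measure 130 mm over their backs; the gripper's body (78 mm by 193 mm) begins 47 mm behind the grasp point.
Start: joints at [-51.56, 20.546, 0.682, 0, -70.136, -16.507], TCP at [0.252, -0.626, 0.249] pointing down, gripper open.
Joint ranges: [-176.03, 176.03], [-82.01, 121.73], [-58.28, 71.71], [-173.87, 95.51], [-174.79, -0.11], [-173.66, 173.66]. Speed limits (degrees/s): [136.94, 136.94, 172.46, 180, 180, 180].

INTERFACE

Orientations are given as [roll, pitch, yaw] about the fixed x, y, z axes, in that order (R = Rz(yaw) Ry(pitch) Rx(roll)).
In Python, from plant import ctrl gives the robot as it stands. The module is installed in compiled form; this text tells all that it offers.
- The arm moves only by the shell command python3 -m creep 'ROWS'. ROWS is JSON, a list of rows, each an object with "grip": the closure, from 0 (fully open) to 1 (shut); "delta_pos": the shift along the tool's x, y, z scaled (see below), a list of three; "rotation": the turn, a rotation vector about the tool's x, y, z scaled (see below), a list of three. A call has 1 to 5 rows; each row is the pose to reach, as a shift and turn from the pose commanded when the call began, along the tool's axes at that moment; what a row does not reach only later rows make up. The controller multiplies each number of a shift by 10 cm and each number of a turn by pi/2 rad. A row lasts 1/10 s, in which the tool goes at most 50 mm and 8.59 degrees, less where a joint would pass 70% of its speed; a pose out of reach is approached as far as the arm can. A call with a number of a shift or a turn outside -1 to 1 is refused whole. A call with a gripper value outside its range is refused whole. The fingers move at their own pace and stop on an object; the grip force is fixed at half the most. Time passes only in rows, so rows that repeat a pose let the fingers close. It gives the time, the measured TCP pose, the force, the opening and the grip force at its end, in the units of the state.
- ctrl.get_obs(): the state, without advancing time (a new reading comes with each control period).
- ctrl.snapshot(name): name is "side" or "top"; returns a dict with "color" (384x512x3 uint8, red, green, blue), "intrinsics" (3x3 intrinsics, pixels), "R" (3x3) and "t" (3): a world point X has camera coordinates R X + t. Camera axes: x right, y down, z forward; pixel columns grow to the right and rows downward; lengths in m; the calibration is good to about 2 mm. A picture is of the moment at which its call begins. There is no depth.
- ctrl.close_job(): hands the job in; it is judged then, once.
The state is a dict: "clock": time; "joint_pos": joint angles; "qvel": joint speeds; "tau": joint torques, N m; "tool_pos": TCP position; "orientation": TCP orientation; "force": force on the tool from outside, world axes, zero at the start; "moment": the same for the moment, N m; "opening": finger opening in m; "gripper_force": force on a finger pad.
Only numpy, scipy, OpenCV 4.12 (cv2) and the standard library are available. Lean on these libraries where they do the work, as an engineer would, in place of code of your own. Each camera call takes 0.05 s, during which the arm holds its last target. There are 200 camera calls.

## Working session

There is one attempt and no reset: what is moved stays moved. The work goes in short steps, Python scripts to look and compute and a shell command to move; the robot and the scene stay as the last step left them, time stands still between calls to the robot, and variables do not carry over. Pictures are saved under pics/ and viewed, at most 14 in all, crops included, and the job is handed in when it is done.

```bash
mkdir -p pics
cat > h.py <<'E'
import numpy as np, cv2
from plant import ctrl
from scipy.spatial.transform import Rotation as Ro
def snap(n,f=None):
    s=ctrl.snapshot(n)
    if f: cv2.imwrite('pics/'+f,s['color'][:,:,::-1])
    return s
def ray(s,u,v):
    K,R,t=map(np.array,(s['intrinsics'],s['R'],s['t']))
    return -R.T@t, R.T@np.linalg.solve(K,[u,v,1.])
def onz(s,u,v,z):
    c,d=ray(s,u,v); return c+d*(z-c[2])/d[2]
def proj(s,X):
    p=np.array(s['intrinsics'])@(np.array(s['R'])@np.array(X)+np.array(s['t'])); return p[:2]/p[2]
def rows(pos,rpy=None):
    o=ctrl.get_obs(); R=Ro.from_euler('xyz',o['orientation'],degrees=True)
    d=R.inv().apply(np.array(pos)-o['tool_pos'])/.1
    r=np.zeros(3) if rpy is None else (R.inv()*Ro.from_euler('xyz',rpy,degrees=True)).as_rotvec()/(np.pi/2)
    print('d',d.round(3),'r',r.round(3))
E
python3 - <<'E'
from h import *
o=ctrl.get_obs(); print(o, ctrl.finger_overhang)
for n in('side','top'):
    s=snap(n,n+'0.png'); c,d=ray(s,256,192); print(n,c,d,s['intrinsics'])
E
```

```text
{'clock': 0.0, 'joint_pos': array([-5.15586739e+01,  2.05907342e+01,  6.34522684e-01, -2.00546042e-02,
       -7.01355709e+01, -1.65066657e+01]), 'qvel': array([ 0.06787616,  0.01363201,  0.02312085, -0.03605418,  0.03833614,
       -0.03848025]), 'tau': array([-4.03969289e-04, -5.82724893e+01,  2.93044960e+01,  6.99740231e+00,
        6.80366720e-03, -1.69117775e-04]), 'tool_pos': array([ 0.25195579, -0.62573251,  0.24763646]), 'orientation': array([ 1.79906643e+02, -8.00466461e-03, -1.58072163e+02]), 'force': array([-0.82149563,  0.22474253,  0.3324695 ]), 'moment': array([0.01514534, 0.0151496 , 0.00094129]), 'gripper_force': 0.0, 'opening': 0.08757457125901884} 0.022
side [0.15819012 1.01878104 0.73774575] [ 0.36196822 -0.79054292 -0.49412073] [[439.98260109   0.         257.49063814]
 [  0.         439.98260109 196.87783278]
 [  0.           0.           1.        ]]
top [0.39823785 0.06317839 1.21544682] [ 1.85035387e-01 -3.46547063e-05 -9.82740765e-01] [[388.18163929   0.         257.61680526]
 [  0.         388.18163929 192.15476799]
 [  0.           0.           1.        ]]
```

View pics/side0.png

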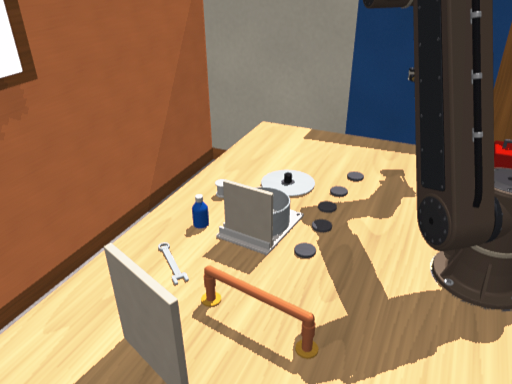

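View pics/top0.png

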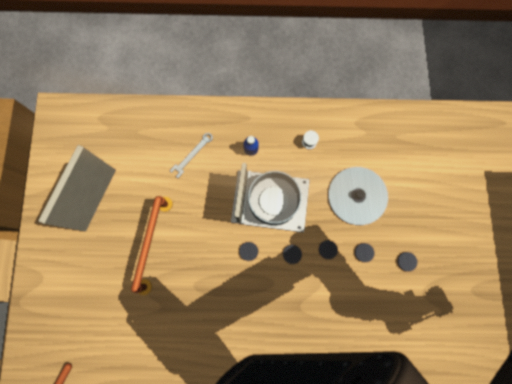

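Look-alikes: the upright board at top (241,195) / side (248,210) is the smaller one, standing in the channel. The big board at top (78,190) / side (147,315) is not wanted. The pipe hoop is at top (150,245), with a stray pipe at (65,372). The discs are at top (248,251), (292,254), (328,250), (364,253) and (407,261). The cover is at (358,196), and the spool at (311,138) is a bystander. I choose the channel board and check it in a close crop.

Run:
```python
from h import *
im=cv2.imread('pics/top0.png')
cv2.imwrite('pics/crop1.png',cv2.resize(im[125:280,180:430],None,fx=3.2,fy=3.2,interpolation=cv2.INTER_CUBIC))
s=snap('top')
for u,v in [(248,251),(292,254),(328,250),(364,253),(407,261)]: print(im[v,u],im[v+12,u+12],onz(s,u,v,.01).round(3))
hsv=cv2.cvtColor(im,cv2.COLOR_BGR2HSV)
# discs: low saturation dark
m=((hsv[:,:,2]<75)&(im[:,:,2].astype(int)-im[:,:,0]<12)).astype(np.uint8)
n,l,st,ce=cv2.connectedComponentsWithStats(m)
for i in range(1,n):
    if 60<st[i,4]<3000: print('dark',st[i],ce[i].round(1),onz(s,*ce[i],.01).round(4))
# copper
m=((hsv[:,:,0]<12)&(hsv[:,:,1]>130)&(hsv[:,:,2]>90)).astype(np.uint8)
n,l,st,ce=cv2.connectedComponentsWithStats(m)
for i in range(1,n):
    if st[i,4]>60: print('cop',st[i],ce[i].round(1),onz(s,*ce[i],.09).round(4))
```

```text
[75 73 73] [ 53  83 107] [0.44  0.085 0.01 ]
[35 35 34] [ 46  76 100] [ 0.434 -0.051  0.01 ]
[34 34 33] [ 53  83 108] [ 0.448 -0.162  0.01 ]
[82 78 78] [109 173 215] [ 0.44  -0.272  0.01 ]
[85 83 81] [ 99 157 198] [ 0.418 -0.404  0.01 ]
dark [319 241  18  17 234] [327.5 249.3] [ 0.4496 -0.1602  0.01  ]
dark [284 245  17  18 237] [292.  254.1] [ 0.4332 -0.0508  0.01  ]
dark [492 352  20  32 315] [504.7 373.1] [ 0.1004 -0.6719  0.01  ]
cop [131 197  36  95 598] [146.7 242.7] [0.4563 0.3745 0.09  ]
cop [ 55 364  16  20 146] [ 63.3 373.9] [0.1008 0.5752 0.09  ]
```

View pics/crop1.png

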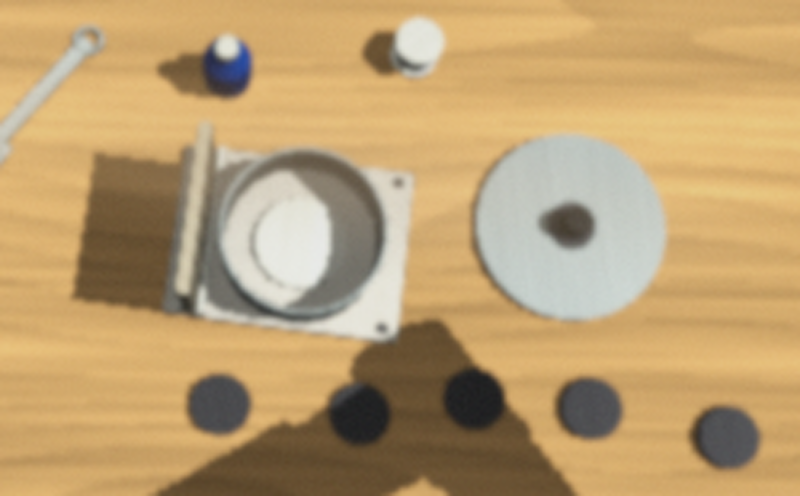

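The crop shows the smaller board standing in the channel (crop (195,210)), the chamber rim centred near crop (300,233), the cover knob near (570,225), and five discs on the bench. Now I measure them.

```bash
cat >> h.py <<'E'
def discs(s,box=(225,230,430,280)):
    im=s['color'].astype(int); x0,y0,x1,y1=box
    m=((im.max(2)-im.min(2)<16)&(im.max(2)<125)).astype(np.uint8); k=np.zeros_like(m);k[y0:y1,x0:x1]=1
    n,l,st,ce=cv2.connectedComponentsWithStats(m*k)
    return [(st[i],onz(s,*ce[i],.01)) for i in range(1,n) if st[i,4]>100]
E
python3 - <<'E'
from h import *
s=snap('top');im=s['color'];sd=snap('side')
for st,p in discs(s): print('disc',st,p.round(4),'side',proj(sd,p).round(1))
P=lambda u,v:(180+(u+.5)/3.2-.5,125+(v+.5)/3.2-.5)
a,b=onz(s,*P(206,123),.18),onz(s,*P(186,293),.18); print('slab top',a,b,np.linalg.norm(a-b),(a+b)/2,'side',proj(sd,a),proj(sd,b))
c,d=onz(s,*P(413,174),.01),onz(s,*P(396,341),.01); e=onz(s,*P(222,146),.01);print('deck',c,d,np.linalg.norm(c-d),np.degrees(np.arctan2(*(c-d)[1::-1])))
# rim: extents of ring in crop
for n,(u0,u1,v0,v1),z in [('rim',(218,385,148,320),.088),('cover',(474,665,133,320),.010)]:
    pts=[onz(s,*P(u,v),z) for u,v in [(u0,(v0+v1)/2),(u1,(v0+v1)/2),((u0+u1)/2,v0),((u0+u1)/2,v1)]]
    print(n,np.mean(pts,0).round(4),np.linalg.norm(pts[0]-pts[1]),np.linalg.norm(pts[2]-pts[3]))
k=onz(s,*P(573,226),.042);print('knob',k.round(4))
print('pipe ends',onz(s,159,201,.09),onz(s,136,288,.09))
# side slab mask: top-edge corners
print('side deck/ rim', proj(sd,onz(s,*P(300,233),.088)))
hs=cv2.cvtColor(im,cv2.COLOR_RGB2HSV)
m=((hs[:,:,1]<70)&(hs[:,:,2]>150)).astype(np.uint8);k=np.zeros_like(m);k[160:232,322:395]=1;m*=k
cs,_=cv2.findContours(m,0,1);cc=max(cs,key=cv2.contourArea);el=cv2.fitEllipse(cc);print('cover ell',el,onz(s,*el[0],.010))
cv2.imwrite('pics/crop2.png',np.hstack([cv2.resize(sd['color'][170:260,190:360],None,fx=4.5,fy=4.5,interpolation=cv2.INTER_CUBIC)])[:,:,::-1])
E
```

```text
disc [319 241  18  18 246] [ 0.4494 -0.1603  0.01  ] side [327.3 205. ]
disc [240 243  17  17 232] [0.4406 0.0845 0.01  ] side [304.8 248.3]
disc [283 245  18  19 250] [ 0.4338 -0.0504  0.01  ] side [321.8 223.7]
disc [355 244  18  17 243] [ 0.4427 -0.2719  0.01  ] side [338.6 189.7]
disc [398 253  18  17 251] [ 0.4178 -0.4024  0.01  ] side [355.1 174.7]
slab top [0.67354521 0.09747815 0.18      ] [0.52623718 0.11084995 0.18      ] 0.1479136938781221 [0.5998912  0.10416405 0.18      ] side [224.44836581 179.31983251] [272.93115277 192.38200888]
deck [ 0.67021636 -0.10391988  0.01      ] [ 0.50399676 -0.08612705  0.01      ] 0.1671691911657903 -6.109912377369362
rim [0.5946 0.0101 0.088 ] 0.1539125283300337 0.16083367303340057
cover [ 0.6206 -0.2583  0.01  ] 0.18903540207023614 0.18790829760227626
knob [ 0.6146 -0.2531  0.042 ]
pipe ends [0.57819337 0.34702309 0.09      ] [0.32933855 0.39588096 0.09      ]
side deck/ rim [263.69841453 199.71659622]
cover ell ((357.978515625, 195.4836883544922), (56.48645782470703, 60.071285247802734), 126.25514221191406) [ 0.61978564 -0.25934111  0.01      ]
```

View pics/crop2.png

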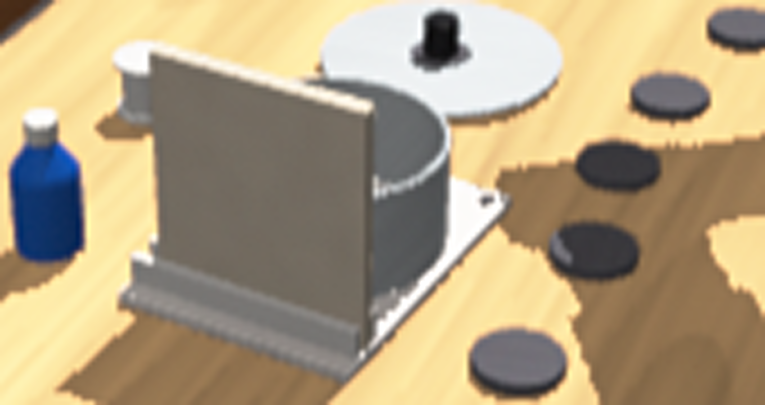

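Side view agrees with the projections (slab top corners at (224,181) and (273,193), discs within 2 px). First move: raise and turn the yaw to 180.

```bash
python3 -m creep '[{"grip":0,"delta_pos":[0,0,-0.6],"rotation":[0,0,0.1]},{"grip":0,"delta_pos":[0,0,-0.6],"rotation":[0,0,0.2]},{"grip":0,"delta_pos":[0,0,-0.6],"rotation":[0,0,0.2437]},{"grip":0,"delta_pos":[0,0,-0.6],"rotation":[0,0,0.2437]}]'; python3 -m creep '[{"grip":0,"delta_pos":[-0.2,0.45,0],"rotation":[0,0,0]},{"grip":0,"delta_pos":[-0.4,0.9,0],"rotation":[0,0,0]},{"grip":0,"delta_pos":[-0.4,0.9,0],"rotation":[0,0,0]}]'
```

```text
clock: 0.65
tool_pos: [0.2522, -0.6261, 0.309]
orientation: [-180.0, 0.0, 179.9]
force: [0.1, -0.3, -0.2]
opening: 0.0879
gripper_force: 0.0
clock: 0.95
tool_pos: [0.2935, -0.5323, 0.3087]
orientation: [179.9, 0.0, -179.7]
force: [-0.1, -0.7, 1.0]
opening: 0.0875
gripper_force: 0.0
```

```bash
python3 -m creep '[{"grip":0,"delta_pos":[-0.22,0.45,0],"rotation":[0,0,0]},{"grip":0,"delta_pos":[-0.44,0.9,0],"rotation":[0,0,0]}]' >/dev/null
python3 -m creep '[{"grip":0,"delta_pos":[-0.22,0.45,0],"rotation":[0,0,0]},{"grip":0,"delta_pos":[-0.44,0.9,0],"rotation":[0,0,0]}]' >/dev/null
python3 -m creep '[{"grip":0,"delta_pos":[-0.22,0.45,0],"rotation":[0,0,0]},{"grip":0,"delta_pos":[-0.44,0.9,0],"rotation":[0,0,0]}]' >/dev/null
python3 -m creep '[{"grip":0,"delta_pos":[-0.22,0.45,0],"rotation":[0,0,0]},{"grip":0,"delta_pos":[-0.44,0.9,0],"rotation":[0,0,0]}]' >/dev/null
python3 -m creep '[{"grip":0,"delta_pos":[-0.22,0.45,0],"rotation":[0,0,0]},{"grip":0,"delta_pos":[-0.44,0.9,0],"rotation":[0,0,0]}]' >/dev/null
python3 -m creep '[{"grip":0,"delta_pos":[-0.22,0.45,0],"rotation":[0,0,0]},{"grip":0,"delta_pos":[-0.44,0.9,0],"rotation":[0,0,0]}]' >/dev/null
python3 -m creep '[{"grip":0,"delta_pos":[-0.22,0.45,0],"rotation":[0,0,0.03]},{"grip":0,"delta_pos":[-0.44,0.93,0],"rotation":[0,0,0.063]},{"grip":0,"delta_pos":[-0.44,0.93,0],"rotation":[0,0,0.063]}]'
python3 - <<'E'
from h import *
rows([.600,.105,.168],[180,0,174.3]); s=snap('top','t1.png'); 
cv2.imwrite('pics/t1c.png',cv2.resize(s['color'][120:300,150:420],None,fx=2.5,fy=2.5)[:,:,::-1]); print(ctrl.get_obs()['joint_pos'])
E
```

```text
clock: 2.45
tool_pos: [0.6012, 0.1003, 0.3065]
orientation: [-180.0, -0.1, 174.6]
force: [-0.3, 0.4, -0.9]
opening: 0.0877
gripper_force: 0.0
d [0.013 0.047 1.385] r [-0.001 -0.001  0.003]
[ 2.77023946e+01  1.26130213e+01 -2.78494401e+00 -1.55043002e-02
 -7.47494959e+01 -1.23060303e+02]
```

```bash
python3 -m creep '[{"grip":0,"delta_pos":[0,0,0],"rotation":[0,0,-0.09]},{"grip":0,"delta_pos":[0,0,0],"rotation":[0,0,-0.18]},{"grip":0,"delta_pos":[0,0,0],"rotation":[0,0,-0.27]},{"grip":0,"delta_pos":[0,0,0],"rotation":[0,0,-0.36]},{"grip":0,"delta_pos":[0,0,0],"rotation":[0,0,-0.45]}]' >/dev/null
python3 -m creep '[{"grip":0,"delta_pos":[0,0,0],"rotation":[0,0,-0.09]},{"grip":0,"delta_pos":[0,0,0],"rotation":[0,0,-0.18]},{"grip":0,"delta_pos":[0,0,0],"rotation":[0,0,-0.27]},{"grip":0,"delta_pos":[0,0,0],"rotation":[0,0,-0.36]},{"grip":0,"delta_pos":[0,0,0],"rotation":[0,0,-0.45]}]' >/dev/null
python3 -m creep '[{"grip":0,"delta_pos":[0,0,0],"rotation":[0,0,-0.09]},{"grip":0,"delta_pos":[0,0,0],"rotation":[0,0,-0.18]},{"grip":0,"delta_pos":[0,0,0],"rotation":[0,0,-0.27]},{"grip":0,"delta_pos":[0,0,0],"rotation":[0,0,-0.36]},{"grip":0,"delta_pos":[0,0,0],"rotation":[0,0,-0.45]}]' >/dev/null
python3 -m creep '[{"grip":0,"delta_pos":[0,0,0],"rotation":[0,0,-0.09]},{"grip":0,"delta_pos":[0,0,0],"rotation":[0,0,-0.18]},{"grip":0,"delta_pos":[0,0,0],"rotation":[0,0,-0.27]},{"grip":0,"delta_pos":[0,0,0],"rotation":[0,0,-0.36]},{"grip":0,"delta_pos":[0,0,0],"rotation":[0,0,-0.45]}]' >/dev/null
python3 -m creep '[{"grip":0,"delta_pos":[0,-0.047,0],"rotation":[0,0,-0.09]},{"grip":0,"delta_pos":[0,-0.047,0],"rotation":[0,0,-0.2]},{"grip":0,"delta_pos":[0,-0.047,0],"rotation":[0,0,-0.2]},{"grip":0,"delta_pos":[0,-0.047,0],"rotation":[0,0,-0.2]}]'
python3 - <<'E'
from h import *
rows([.600,.105,.168],[180,0,-5.7]); s=snap('side','t1.png'); 
cv2.imwrite('pics/t1c.png',cv2.resize(s['color'][80:260,150:390],None,fx=3,fy=3)[:,:,::-1]); print(ctrl.get_obs()['joint_pos'])
E
```

```text
clock: 4.9
tool_pos: [0.6013, 0.0995, 0.3085]
orientation: [180.0, 0.0, -5.8]
force: [-0.1, 0.8, 0.3]
opening: 0.0879
gripper_force: 0.0
d [-0.018 -0.054  1.405] r [ 0.     0.    -0.001]
[ 2.77452123e+01  1.25949152e+01 -2.57972858e+00 -8.32518640e-04
 -7.48354271e+01  5.63960367e+01]
```

View pics/t1c.png

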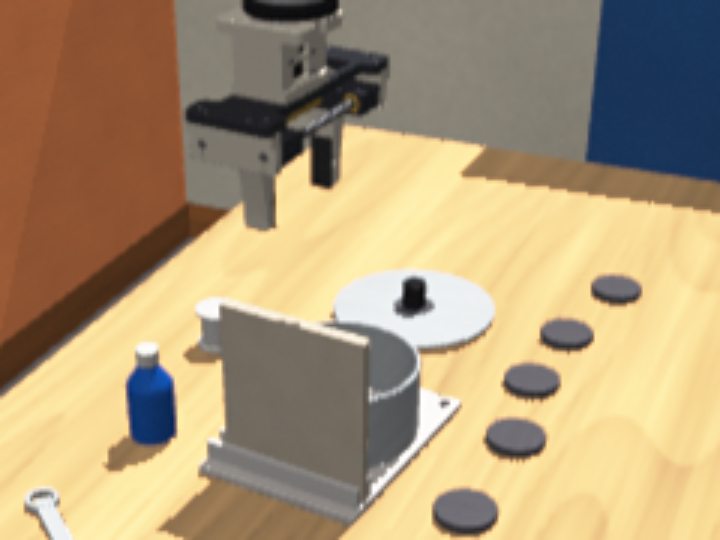

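The picture shows the open gripper straddling the slab's line from above, slab still upright, discs and cover untouched. Descending and gripping.

```bash
python3 -m creep '[{"grip":0,"delta_pos":[-0.015,-0.054,0.3],"rotation":[0,0,0]},{"grip":0,"delta_pos":[-0.015,-0.054,0.7],"rotation":[0,0,0]},{"grip":0,"delta_pos":[-0.015,-0.054,0.7],"rotation":[0,0,0]},{"grip":0,"delta_pos":[-0.015,-0.054,0.7],"rotation":[0,0,0]}]'
python3 -c "
from h import *
rows([.600,.105,.168],[180,0,-5.7])"
```

```text
clock: 5.35
tool_pos: [0.6007, 0.1053, 0.239]
orientation: [179.9, 0.0, -5.7]
force: [0.1, -0.0, 1.6]
opening: 0.0876
gripper_force: 0.0
d [-0.006  0.003  0.71 ] r [ 0.001  0.    -0.   ]
```

```bash
python3 -m creep '[{"grip":0,"delta_pos":[0,0,0.25],"rotation":[0,0,0]},{"grip":0,"delta_pos":[0,0,0.5],"rotation":[0,0,0]},{"grip":0,"delta_pos":[0,0,0.71],"rotation":[0,0,0]},{"grip":0,"delta_pos":[0,0,0.71],"rotation":[0,0,0]}]'
python3 -m creep '[{"grip":0.5,"delta_pos":[0,0,0],"rotation":[0,0,0]},{"grip":0.7,"delta_pos":[0,0,0],"rotation":[0,0,0]},{"grip":0.9,"delta_pos":[0,0,0],"rotation":[0,0,0]},{"grip":1,"delta_pos":[0,0,0],"rotation":[0,0,0]},{"grip":1,"delta_pos":[0,0,0],"rotation":[0,0,0]}]'
python3 -m creep '[{"grip":1,"delta_pos":[0,0,0],"rotation":[0,0,0]},{"grip":1,"delta_pos":[0,0,0],"rotation":[0,0,0]},{"grip":1,"delta_pos":[0,0,0],"rotation":[0,0,0]},{"grip":1,"delta_pos":[0,0,0],"rotation":[0,0,0]},{"grip":1,"delta_pos":[0,0,0],"rotation":[0,0,0]}]'
```

```text
clock: 5.75
tool_pos: [0.6003, 0.1054, 0.1672]
orientation: [179.9, 0.1, -5.7]
force: [-0.5, -0.3, 0.2]
opening: 0.0878
gripper_force: 0.0
clock: 6.25
tool_pos: [0.6007, 0.1058, 0.1682]
orientation: [-180.0, -0.0, -5.7]
force: [-1.2, -0.6, -0.2]
opening: 0.0531
gripper_force: 0.0
clock: 6.75
tool_pos: [0.6006, 0.1057, 0.1675]
orientation: [180.0, 0.0, -5.7]
force: [-0.3, 0.2, 0.3]
opening: 0.0134
gripper_force: 0.5
```

```bash
python3 -m creep '[{"grip":1,"delta_pos":[0,0,0],"rotation":[0,0,0]},{"grip":1,"delta_pos":[0,0,0],"rotation":[0,0,0]},{"grip":1,"delta_pos":[0,0,0],"rotation":[0,0,0]},{"grip":1,"delta_pos":[0,0,0],"rotation":[0,0,0]}]'
python3 -m creep '[{"grip":1,"delta_pos":[0,0,-0.15],"rotation":[0,0,0]},{"grip":1,"delta_pos":[0,0,-0.3],"rotation":[0,0,0]},{"grip":1,"delta_pos":[0,0,-0.45],"rotation":[0,0,0]},{"grip":1,"delta_pos":[0,0,-0.6],"rotation":[0,0,0]},{"grip":1,"delta_pos":[0,0,-0.6],"rotation":[0,0,0]}]'
python3 -c "
from h import *
s=snap('side')['color']; cv2.imwrite('pics/t2c.png',cv2.resize(s[40:270,130:370],None,fx=2.5,fy=2.5)[:,:,::-1])
th=np.radians(13);al=np.radians(-11.1);n=np.array([-np.sin(al),np.cos(al)])
print(n,[.4538,.3715]+n*-.0024)
rows([.4538,.3715,.23],[180,0,-11.1])"
```

```text
clock: 7.15
tool_pos: [0.6005, 0.1057, 0.1675]
orientation: [180.0, 0.0, -5.7]
force: [-0.1, -0.7, -0.5]
opening: 0.0116
gripper_force: 30.0
clock: 7.65
tool_pos: [0.6014, 0.106, 0.2293]
orientation: [-179.9, -0.2, -5.7]
force: [0.1, 1.1, -2.0]
opening: 0.0119
gripper_force: 30.0
[0.19252197 0.98129266] [0.45333795 0.3691449 ]
d [-1.725 -2.498 -0.02 ] r [-0.001 -0.001  0.06 ]
```

View pics/t2c.png

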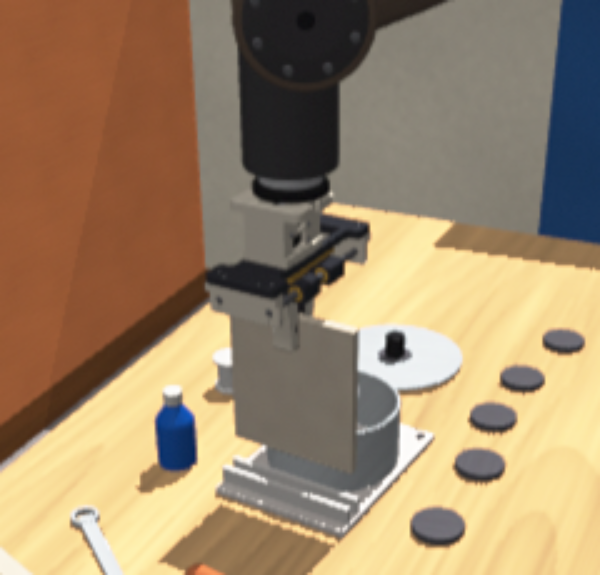

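The slab hangs clear of the channel, foot above the rails (crop (300,450)). Carrying it to the robot side of the pipe.

```bash
python3 -m creep '[{"grip":1,"delta_pos":[-0.2,-0.15,0],"rotation":[0,0,0]},{"grip":1,"delta_pos":[-0.45,-0.4,0],"rotation":[0,0,0]},{"grip":1,"delta_pos":[-0.7,-0.6,0],"rotation":[0,0,0]},{"grip":1,"delta_pos":[-0.9,-0.8,0],"rotation":[0,0,0]}]'
python3 -m creep '[{"grip":1,"delta_pos":[-0.2,-0.2,0],"rotation":[0,0,0]},{"grip":1,"delta_pos":[-0.5,-0.4,0],"rotation":[0,0,0.02]},{"grip":1,"delta_pos":[-0.7,-0.6,0],"rotation":[0,0,0.04]},{"grip":1,"delta_pos":[-0.9,-0.8,0],"rotation":[0,0,0.06]},{"grip":1,"delta_pos":[-0.9,-0.8,0],"rotation":[0,0,0.06]}]'
python3 -m creep '[{"grip":1,"delta_pos":[0,0,0],"rotation":[-0.05,0,0]},{"grip":1,"delta_pos":[0,0,0],"rotation":[-0.1,0,0]},{"grip":1,"delta_pos":[0,0,0],"rotation":[-0.144,0,0]},{"grip":1,"delta_pos":[0,0,0],"rotation":[-0.144,0,0]}]'
python3 -c "
from h import *
print(ctrl.get_obs()['joint_pos'])
R=Ro.from_euler('xyz',[180,0,-11.1],degrees=True)*Ro.from_rotvec([-np.radians(13),0,0]);e=R.as_euler('xyz',degrees=True);print(e)
n=np.array([.1925,.9813])
for s,z in [(-.06,.23),(-.06,.158),(-.0024,.158)]:
  p=np.array([.4538,.3715])+n*s; rows([*p,z],e)
t=snap('top','t3.png');s=snap('side')
cv2.imwrite('pics/t3c.png',np.hstack([cv2.resize(t['color'][120:320,100:320],(400,364)),cv2.resize(s['color'][60:380,110:390],(400,364))])[:,:,::-1])"
```

```text
clock: 8.1
tool_pos: [0.517, 0.1945, 0.226]
orientation: [179.9, 0.1, -5.7]
force: [0.1, 1.5, -3.0]
opening: 0.0118
gripper_force: 30.0
clock: 8.6
tool_pos: [0.4352, 0.2843, 0.2264]
orientation: [180.0, 0.1, -11.0]
force: [0.9, -1.2, -2.4]
opening: 0.0117
gripper_force: 30.0
clock: 9.0
tool_pos: [0.4371, 0.2831, 0.2254]
orientation: [166.8, 0.1, -11.0]
force: [-1.0, -0.0, -3.3]
opening: 0.0117
gripper_force: 30.0
[ 57.90220104  13.07274844 -16.23430547   4.84419223 -73.14620526
  19.18428944]
[167.    0.  -11.1]
d [-0.006 -0.281 -0.113] r [0.002 0.001 0.001]
d [-0.005 -0.446  0.588] r [0.002 0.001 0.001]
d [-0.004 -1.007  0.456] r [0.002 0.001 0.001]
```

View pics/t3c.png

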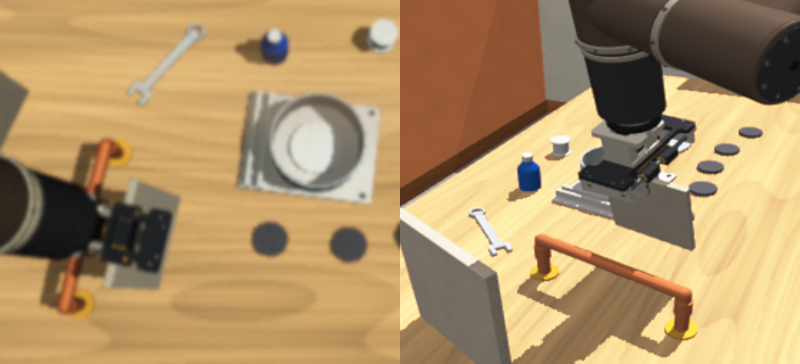

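Left: slab tilted, top toward the pipe, parallel to it. Right: slab hanging over the bench beside the hoop. Lowering.

```bash
python3 -m creep '[{"grip":1,"delta_pos":[0,-0.11,0.15],"rotation":[0,0,0]},{"grip":1,"delta_pos":[0,-0.22,0.3],"rotation":[0,0,0]},{"grip":1,"delta_pos":[0,-0.33,0.45],"rotation":[0,0,0]},{"grip":1,"delta_pos":[0,-0.446,0.57],"rotation":[0,0,0]},{"grip":1,"delta_pos":[0,-0.446,0.57],"rotation":[0,0,0]}]'
python3 -c "
from h import *
n=np.array([.1925,.9813])
for s,z in [(-.01,.16),(-.0024,.158),(-.0024,.155)]:
  p=np.array([.4538,.3715])+n*s; rows([*p,z],[167,0,-11.1])"
```

```text
clock: 9.6
tool_pos: [0.4427, 0.3124, 0.1602]
orientation: [167.0, 0.1, -11.1]
force: [-0.2, -0.8, -2.4]
opening: 0.0119
gripper_force: 30.0
d [-0.005 -0.489 -0.111] r [0.001 0.001 0.   ]
d [-0.005 -0.567 -0.108] r [0.001 0.001 0.   ]
d [-0.005 -0.574 -0.079] r [0.001 0.001 0.   ]
```

```bash
python3 -m creep '[{"grip":1,"delta_pos":[0,-0.15,-0.034],"rotation":[0,0,0]},{"grip":1,"delta_pos":[0,-0.3,-0.068],"rotation":[0,0,0]},{"grip":1,"delta_pos":[0,-0.42,-0.097],"rotation":[0,0,0]},{"grip":1,"delta_pos":[0,-0.47,-0.108],"rotation":[0,0,0]},{"grip":1,"delta_pos":[0,-0.47,-0.108],"rotation":[0,0,0]}]'
python3 -m creep '[{"grip":1,"delta_pos":[0,-0.03,-0.007],"rotation":[0,0,0]},{"grip":1,"delta_pos":[0,-0.03,-0.007],"rotation":[0,0,0]},{"grip":1,"delta_pos":[0,-0.03,-0.007],"rotation":[0,0,0]}]'
python3 -m creep '[{"grip":1,"delta_pos":[0,-0.03,-0.007],"rotation":[0,0,0]},{"grip":1,"delta_pos":[0,-0.03,-0.007],"rotation":[0,0,0]},{"grip":1,"delta_pos":[0,-0.03,-0.007],"rotation":[0,0,0]}]'
```

```text
clock: 10.1
tool_pos: [0.4525, 0.3611, 0.1619]
orientation: [167.0, -0.0, -11.0]
force: [-0.0, -0.1, -2.6]
opening: 0.0124
gripper_force: 3.0
clock: 10.4
tool_pos: [0.4529, 0.3629, 0.1621]
orientation: [167.0, 0.0, -11.1]
force: [0.3, -0.5, -3.4]
opening: 0.0116
gripper_force: 30.0
clock: 10.7
tool_pos: [0.4536, 0.3662, 0.162]
orientation: [167.0, 0.0, -11.1]
force: [-0.2, 0.8, -3.2]
opening: 0.0121
gripper_force: 30.0
```

```bash
python3 -m creep '[{"grip":1,"delta_pos":[0,-0.01,0.04],"rotation":[0,0,0]},{"grip":1,"delta_pos":[0,-0.01,0.04],"rotation":[0,0,0]},{"grip":1,"delta_pos":[0,-0.01,0.04],"rotation":[0,0,0]}]'
python3 -m creep '[{"grip":1,"delta_pos":[0,-0.005,0.02],"rotation":[0,0,0]},{"grip":1,"delta_pos":[0,-0.005,0.02],"rotation":[0,0,0]},{"grip":1,"delta_pos":[0,-0.005,0.02],"rotation":[0,0,0]}]'
python3 -c "
from h import *
s=snap('side','t4.png')
cv2.imwrite('pics/t4c.png',cv2.resize(s['color'][150:380,150:390],None,fx=2.5,fy=2.5)[:,:,::-1])"
```

```text
clock: 11.0
tool_pos: [0.4535, 0.3661, 0.1576]
orientation: [167.0, 0.0, -11.1]
force: [0.5, -0.4, -2.4]
opening: 0.0115
gripper_force: 30.0
clock: 11.3
tool_pos: [0.4536, 0.3663, 0.1558]
orientation: [167.0, 0.0, -11.1]
force: [-0.2, 0.3, -2.7]
opening: 0.0118
gripper_force: 30.0
```

View pics/t4c.png

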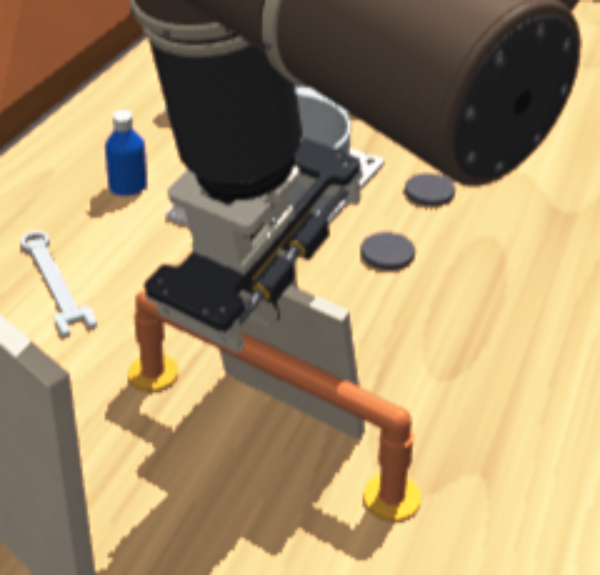

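Slab stands right behind the horizontal pipe, foot about at the bench (crop (290,400)). Lowering to contact.

```bash
python3 -m creep '[{"grip":1,"delta_pos":[0,-0.004,0.015],"rotation":[0,0,0]},{"grip":1,"delta_pos":[0,-0.004,0.015],"rotation":[0,0,0]},{"grip":1,"delta_pos":[0,-0.004,0.015],"rotation":[0,0,0]}]'
python3 -m creep '[{"grip":1,"delta_pos":[0,-0.004,0.015],"rotation":[0,0,0]},{"grip":1,"delta_pos":[0,-0.004,0.015],"rotation":[0,0,0]},{"grip":1,"delta_pos":[0,-0.004,0.015],"rotation":[0,0,0]}]'
```

```text
clock: 11.65
tool_pos: [0.4539, 0.3666, 0.1548]
orientation: [167.1, -0.0, -11.1]
force: [0.0, 0.2, 2.4]
opening: 0.012
gripper_force: 30.0
clock: 11.95
tool_pos: [0.4541, 0.3668, 0.1547]
orientation: [167.1, -0.1, -11.0]
force: [-1.0, 0.1, 12.1]
opening: 0.0119
gripper_force: 30.0
```

```bash
python3 -m creep '[{"grip":1,"delta_pos":[0,-0.013,-0.018],"rotation":[0,0,0]},{"grip":1,"delta_pos":[0,-0.013,-0.018],"rotation":[0,0,0]},{"grip":1,"delta_pos":[0,-0.013,-0.018],"rotation":[0,0,0]}]'
python3 -m creep '[{"grip":1,"delta_pos":[0,-0.015,-0.003],"rotation":[0,0,0]},{"grip":1,"delta_pos":[0,-0.015,-0.003],"rotation":[0,0,0]},{"grip":1,"delta_pos":[0,-0.015,-0.003],"rotation":[0,0,0]}]'
python3 -m creep '[{"grip":1,"delta_pos":[0,-0.015,-0.003],"rotation":[0,0,0]},{"grip":1,"delta_pos":[0,-0.015,-0.003],"rotation":[0,0,0]},{"grip":1,"delta_pos":[0,-0.015,-0.003],"rotation":[0,0,0]}]'
```

```text
clock: 12.25
tool_pos: [0.454, 0.3681, 0.1547]
orientation: [167.0, -0.0, -11.1]
force: [-1.8, -0.9, 6.9]
opening: 0.0119
gripper_force: 30.0
clock: 12.55
tool_pos: [0.4542, 0.3687, 0.1546]
orientation: [166.9, -0.0, -11.1]
force: [-2.4, -2.0, 6.9]
opening: 0.0117
gripper_force: 30.0
clock: 12.85
tool_pos: [0.4543, 0.3696, 0.1544]
orientation: [166.8, 0.0, -11.1]
force: [-1.8, -2.9, 6.9]
opening: 0.0118
gripper_force: 30.1
```

```bash
python3 -m creep '[{"grip":1,"delta_pos":[0,-0.014,-0.01],"rotation":[0,0,0]},{"grip":1,"delta_pos":[0,-0.014,-0.01],"rotation":[0,0,0]},{"grip":1,"delta_pos":[0,-0.014,-0.01],"rotation":[0,0,0]}]'
python3 -m creep '[{"grip":1,"delta_pos":[0,-0.014,-0.006],"rotation":[0,0,0]},{"grip":1,"delta_pos":[0,-0.014,-0.006],"rotation":[0,0,0]},{"grip":1,"delta_pos":[0,-0.014,-0.006],"rotation":[0,0,0]}]'
```

```text
clock: 13.15
tool_pos: [0.4547, 0.372, 0.1546]
orientation: [166.9, 0.0, -11.1]
force: [-0.8, -4.0, 3.1]
opening: 0.0121
gripper_force: 30.0
clock: 13.45
tool_pos: [0.4549, 0.3732, 0.1547]
orientation: [166.9, 0.0, -11.1]
force: [-0.8, -5.3, 1.8]
opening: 0.0114
gripper_force: 30.0
```

Sideways force grows while the vertical force falls, so the slab is against the pipe. Releasing gently.

```bash
python3 -m creep '[{"grip":0.8,"delta_pos":[0,0,0],"rotation":[0,0,0]},{"grip":0.6,"delta_pos":[0,0,0],"rotation":[0,0,0]},{"grip":0.5,"delta_pos":[0,0,0],"rotation":[0,0,0]},{"grip":0.5,"delta_pos":[0,0,0],"rotation":[0,0,0]},{"grip":0.5,"delta_pos":[0,0,0],"rotation":[0,0,0]}]'
python3 -m creep '[{"grip":0.5,"delta_pos":[0,0,0],"rotation":[0,0,0]},{"grip":0.5,"delta_pos":[0,0,-0.2],"rotation":[0,0,0]},{"grip":0.5,"delta_pos":[0,0,-0.5],"rotation":[0,0,0]},{"grip":0.5,"delta_pos":[0,0,-1],"rotation":[0,0,0]},{"grip":0.5,"delta_pos":[0,0,-1],"rotation":[0,0,0]}]'
python3 -m creep '[{"grip":0.1,"delta_pos":[0,0.45,0],"rotation":[0.06,0,0]},{"grip":0.1,"delta_pos":[0,0.9,0],"rotation":[0.12,0,0]},{"grip":0.1,"delta_pos":[0,0.9,0],"rotation":[0.144,0,0]},{"grip":0.1,"delta_pos":[0,0.9,0],"rotation":[0.144,0,0]}]'
python3 -c "
from h import *
t=snap('top','t5.png');s=snap('side')
cv2.imwrite('pics/t5c.png',np.hstack([cv2.resize(t['color'][180:320,90:290],(400,280)),cv2.resize(s['color'][180:380,150:390],(400,334))[:280]])[:,:,::-1])
rows([.4406,.0845,.20],[180,0,0]);print(ctrl.get_obs()['joint_pos'])"
```

```text
clock: 13.95
tool_pos: [0.4552, 0.3745, 0.155]
orientation: [167.1, -0.0, -11.1]
force: [0.5, -0.6, -0.2]
opening: 0.0415
gripper_force: 0.0
clock: 14.45
tool_pos: [0.4618, 0.3992, 0.2592]
orientation: [167.6, -0.3, -11.0]
force: [0.8, 0.8, 0.7]
opening: 0.0436
gripper_force: 0.0
clock: 14.85
tool_pos: [0.4426, 0.3086, 0.2745]
orientation: [-179.7, -0.1, -11.2]
force: [0.7, 0.1, 0.7]
opening: 0.0701
gripper_force: 0.0
d [0.412 2.218 0.731] r [-0.    -0.    -0.123]
[ 5.57975513e+01  6.92709036e+00 -1.41688802e+01  2.16514216e-02
 -6.88730018e+01  2.31010407e+01]
```

View pics/t5c.png

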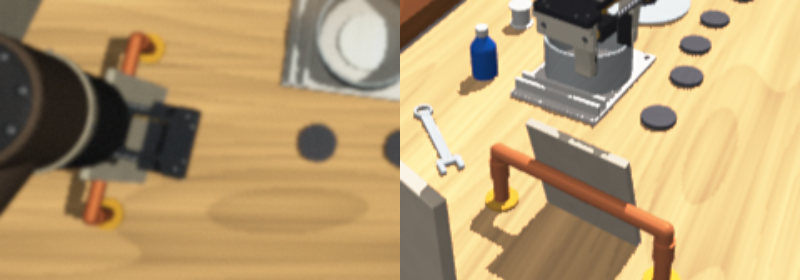

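Both views show the slab leaning on the pipe (right: its top edge behind the pipe at (590,140)), released and parallel to it. Now I remeasure the chamber without the slab.

Run:
```python
from h import *
im=cv2.imread('pics/t5.png')
cv2.imwrite('pics/c6.png',cv2.resize(im[155:245,225:320],None,fx=6,fy=6,interpolation=cv2.INTER_CUBIC))
```

```text
(no output)
```

View pics/c6.png

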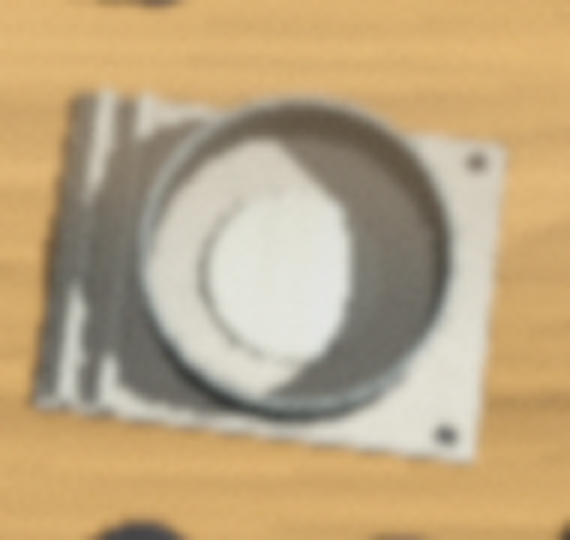

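The rim spans crop columns 140–450 and rows 97–410. Deck corners are at about (507,146), (474,462), (75,93) and (35,405), and the chamber is empty.

Run:
```python
from h import *
s=snap('top')
P=lambda u,v:(225+(u+.5)/6-.5,155+(v+.5)/6-.5)
L=[onz(s,*P(140,253),.088),onz(s,*P(450,253),.088),onz(s,*P(295,97),.088),onz(s,*P(295,411),.088)]
print('rim',np.mean(L,0).round(4),np.linalg.norm(L[0]-L[1]),np.linalg.norm(L[2]-L[3]))
c=[onz(s,*P(*p),.01) for p in [(507,146),(474,462),(35,405),(75,93)]]
print(np.round(c,4)[:,:2],[np.linalg.norm(c[i]-c[(i+1)%4]).round(4) for i in range(4)])
m=np.mean(c,0);d=c[0]-c[1]+c[3]-c[2];d/=np.linalg.norm(d);y=np.array([-d[1],d[0],0]);print('yaw',np.degrees(np.arctan2(d[1],d[0])),'axis',m-.01*y)
# carrier left edge at z .016
for u,v in[(205,265),(275,190),(275,362)]: print('carr',onz(s,*P(u,v),.016).round(4))
```

```text
rim [0.5974 0.0105 0.088 ] 0.1524516619588 0.15672363223790456
[[ 0.6706 -0.1051]
 [ 0.5029 -0.0867]
 [ 0.5285  0.1411]
 [ 0.6953  0.1248]] [np.float64(0.1687), np.float64(0.2292), np.float64(0.1676), np.float64(0.2312)]
yaw -5.9343419581783365 axis [0.59828955 0.00858142 0.01      ]
carr [0.6027 0.0541 0.016 ]
carr [0.6433 0.018  0.016 ]
carr [0.5524 0.017  0.016 ]
```

```bash
python3 -m creep '[{"grip":0,"delta_pos":[0.09,0.45,0],"rotation":[0,0,-0.07]},{"grip":0,"delta_pos":[0.18,0.95,0],"rotation":[0,0,-0.125]},{"grip":0,"delta_pos":[0.18,0.95,0],"rotation":[0,0,-0.125]}]' >/dev/null
python3 -m creep '[{"grip":0,"delta_pos":[0,0.32,0.15],"rotation":[0,0,0]},{"grip":0,"delta_pos":[0,0.64,0.3],"rotation":[0,0,0]}]' >/dev/null
python3 -m creep '[{"grip":0,"delta_pos":[0,0.32,0.2],"rotation":[0,0,0]},{"grip":0,"delta_pos":[0,0.64,0.4],"rotation":[0,0,0]},{"grip":0,"delta_pos":[0,0.64,0.4],"rotation":[0,0,0]},{"grip":0,"delta_pos":[0,0.64,0.4],"rotation":[0,0,0]}]'
python3 -c "
from h import *
rows([.4406,.0845,.026],[180,0,0])"
```

```text
clock: 15.9
tool_pos: [0.4428, 0.0854, 0.2019]
orientation: [179.9, 0.1, 0.1]
force: [1.0, -0.3, 0.7]
opening: 0.0871
gripper_force: 0.0
d [-0.019  0.006  1.759] r [0.001 0.001 0.002]
```

```bash
python3 -m creep '[{"grip":0,"delta_pos":[-0.02,0,0.4],"rotation":[0,0,0]},{"grip":0,"delta_pos":[-0.02,0,0.9],"rotation":[0,0,0]},{"grip":0,"delta_pos":[-0.02,0,0.9],"rotation":[0,0,0]}]' >/dev/null
python3 -m creep '[{"grip":0,"delta_pos":[0,0,0.3],"rotation":[0,0,0]},{"grip":0,"delta_pos":[0,0,0.6],"rotation":[0,0,0]},{"grip":0,"delta_pos":[0,0,0.8],"rotation":[0,0,0]},{"grip":0,"delta_pos":[0,0,0.85],"rotation":[0,0,0]},{"grip":0,"delta_pos":[0,0,0.85],"rotation":[0,0,0]}]'
python3 -m creep '[{"grip":0.4,"delta_pos":[0,0,0],"rotation":[0,0,0]},{"grip":0.4,"delta_pos":[0,0,0],"rotation":[0,0,0]},{"grip":0.4,"delta_pos":[0,0,0],"rotation":[0,0,0]},{"grip":0.5,"delta_pos":[0,0,0],"rotation":[0,0,0]},{"grip":0.5,"delta_pos":[0,0,0],"rotation":[0,0,0]}]'
python3 -m creep '[{"grip":1,"delta_pos":[0,0,0],"rotation":[0,0,0]},{"grip":1,"delta_pos":[0,0,0],"rotation":[0,0,0]},{"grip":1,"delta_pos":[0,0,0],"rotation":[0,0,0]},{"grip":1,"delta_pos":[0,0,0],"rotation":[0,0,0]}]'
```

```text
clock: 16.7
tool_pos: [0.4414, 0.0864, 0.0285]
orientation: [180.0, -0.0, 0.3]
force: [-1.4, -0.5, -0.1]
opening: 0.0878
gripper_force: 0.0
clock: 17.2
tool_pos: [0.4405, 0.0852, 0.0282]
orientation: [180.0, -0.0, 0.2]
force: [-1.2, -1.5, 7.8]
opening: 0.0583
gripper_force: 30.0
clock: 17.6
tool_pos: [0.4405, 0.0852, 0.0282]
orientation: [180.0, -0.0, 0.2]
force: [-0.7, -1.6, 8.0]
opening: 0.0585
gripper_force: 30.0
```

```bash
python3 -m creep '[{"grip":0.2,"delta_pos":[0,0,0],"rotation":[0,0,0]},{"grip":0.2,"delta_pos":[0,0,0],"rotation":[0,0,0]},{"grip":0.2,"delta_pos":[0,0,0],"rotation":[0,0,0]},{"grip":0.2,"delta_pos":[0,0.01,0.03],"rotation":[0,0,0]},{"grip":0.2,"delta_pos":[0,0.01,0.03],"rotation":[0,0,0]}]'
python3 -m creep '[{"grip":0.5,"delta_pos":[0,0,0],"rotation":[0,0,0]},{"grip":0.5,"delta_pos":[0,0,0],"rotation":[0,0,0]},{"grip":0.5,"delta_pos":[0,0,0],"rotation":[0,0,0]},{"grip":1,"delta_pos":[0,0,0],"rotation":[0,0,0]},{"grip":1,"delta_pos":[0,0,0],"rotation":[0,0,0]}]'
python3 -m creep '[{"grip":1,"delta_pos":[0,0,0],"rotation":[0,0,0]},{"grip":1,"delta_pos":[0,0,0],"rotation":[0,0,0]},{"grip":1,"delta_pos":[0,0,-0.1],"rotation":[0,0,0]},{"grip":1,"delta_pos":[0,0,-0.3],"rotation":[0,0,0]},{"grip":1,"delta_pos":[0,0,-0.3],"rotation":[0,0,0]}]'
python3 -c "
from h import *
s=snap('side');cv2.imwrite('pics/t7c.png',cv2.resize(s['color'][150:280,230:390],None,fx=4,fy=4)[:,:,::-1])"
```

```text
clock: 18.1
tool_pos: [0.4401, 0.0841, 0.0242]
orientation: [180.0, 0.0, 0.2]
force: [-0.6, -0.1, 0.1]
opening: 0.0699
gripper_force: 0.0
clock: 18.6
tool_pos: [0.4403, 0.0843, 0.0246]
orientation: [180.0, 0.0, 0.2]
force: [0.1, 0.4, -1.8]
opening: 0.0587
gripper_force: 30.0
clock: 19.1
tool_pos: [0.4418, 0.0852, 0.0571]
orientation: [-179.9, -0.2, 0.2]
force: [-0.3, 0.2, -1.7]
opening: 0.059
gripper_force: 30.0
```

View pics/t7c.png

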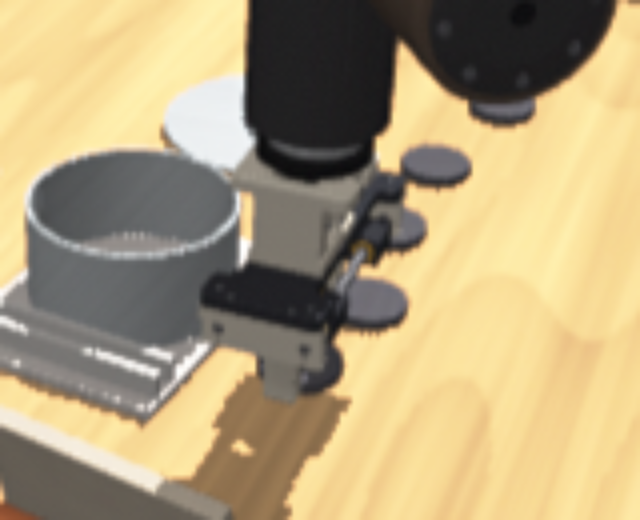

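Picture: the disc is held level in the fingers, clear of the bench (crop (320,365)). Moving to the chamber.

```bash
python3 -m creep '[{"grip":1,"delta_pos":[0,0,-0.35],"rotation":[0,0,0]},{"grip":1,"delta_pos":[0,0,-0.7],"rotation":[0,0,0]},{"grip":1,"delta_pos":[0,0,-1],"rotation":[0,0,0]}]' >/dev/null
python3 -m creep '[{"grip":1,"delta_pos":[0.26,0.13,0],"rotation":[0,0,0]},{"grip":1,"delta_pos":[0.52,0.26,0],"rotation":[0,0,0]},{"grip":1,"delta_pos":[0.78,0.38,0],"rotation":[0,0,0]}]' >/dev/null
python3 -m creep '[{"grip":1,"delta_pos":[0.26,0.13,0],"rotation":[0,0,0]},{"grip":1,"delta_pos":[0.52,0.26,0],"rotation":[0,0,0]},{"grip":1,"delta_pos":[0.78,0.38,0],"rotation":[0,0,0]},{"grip":1,"delta_pos":[0.78,0.38,0],"rotation":[0,0,0]},{"grip":1,"delta_pos":[0.78,0.38,0],"rotation":[0,0,0]}]'
python3 -c "
from h import *
rows([.598,.009,.046],[180,0,0]);rows([.598,.009,.046],[180,0,0])"
```

```text
clock: 20.25
tool_pos: [0.5961, 0.0083, 0.1533]
orientation: [180.0, 0.1, 0.1]
force: [-1.0, 0.2, -1.7]
opening: 0.0589
gripper_force: 30.0
d [ 0.021 -0.007  1.073] r [0.    0.001 0.001]
d [ 0.021 -0.007  1.073] r [0.    0.001 0.001]
```

```bash
python3 -m creep '[{"grip":1,"delta_pos":[0.02,-0.006,0.3],"rotation":[0,0,0]},{"grip":1,"delta_pos":[0.02,-0.006,0.6],"rotation":[0,0,0]},{"grip":1,"delta_pos":[0.02,-0.006,0.9],"rotation":[0,0,0]},{"grip":1,"delta_pos":[0.02,-0.006,0.98],"rotation":[0,0,0]},{"grip":1,"delta_pos":[0.02,-0.006,0.98],"rotation":[0,0,0]}]'
python3 -m creep '[{"grip":1,"delta_pos":[0,0,0.05],"rotation":[0,0,0]},{"grip":1,"delta_pos":[0,0,0.09],"rotation":[0,0,0]},{"grip":1,"delta_pos":[0,0,0.09],"rotation":[0,0,0]},{"grip":1,"delta_pos":[0,0,0.09],"rotation":[0,0,0]}]'
```

```text
clock: 20.75
tool_pos: [0.5973, 0.0095, 0.0557]
orientation: [179.9, 0.2, 0.2]
force: [0.6, 0.4, -1.7]
opening: 0.059
gripper_force: 30.0
clock: 21.15
tool_pos: [0.5989, 0.0095, 0.0483]
orientation: [-180.0, -0.1, 0.2]
force: [0.4, -0.0, -1.3]
opening: 0.0589
gripper_force: 30.0
```

```bash
python3 -m creep '[{"grip":1,"delta_pos":[-0.005,0.005,0.025],"rotation":[0,0,0]},{"grip":1,"delta_pos":[-0.005,0.005,0.025],"rotation":[0,0,0]},{"grip":1,"delta_pos":[-0.005,0.005,0.025],"rotation":[0,0,0]}]'
python3 -m creep '[{"grip":0.2,"delta_pos":[0,0,0],"rotation":[0,0,0]},{"grip":0.2,"delta_pos":[0,0,0],"rotation":[0,0,0]},{"grip":0.2,"delta_pos":[0,0,0],"rotation":[0,0,0]},{"grip":0.2,"delta_pos":[0,0,0],"rotation":[0,0,0]}]'
python3 -m creep '[{"grip":0.2,"delta_pos":[0,0,-0.3],"rotation":[0,0,0]},{"grip":0.2,"delta_pos":[0,0,-0.6],"rotation":[0,0,0]},{"grip":0.2,"delta_pos":[0,0,-1],"rotation":[0,0,0]}]'
python3 -m creep '[{"grip":0,"delta_pos":[-0.45,0,0],"rotation":[0,0,0]},{"grip":0,"delta_pos":[-0.82,0.3,0],"rotation":[0,0,0]},{"grip":0,"delta_pos":[-0.82,0.3,0],"rotation":[0,0,0]}]'
python3 -m creep '[{"grip":0,"delta_pos":[-0.45,0.15,0],"rotation":[0,0,0]},{"grip":0,"delta_pos":[-0.82,0.3,0],"rotation":[0,0,0]},{"grip":0,"delta_pos":[-0.82,0.3,0],"rotation":[0,0,0]},{"grip":0,"delta_pos":[-0.82,0.3,0],"rotation":[0,0,0]}]'
python3 -c "
from h import *
t=snap('top','t8.png');cv2.imwrite('pics/t8c.png',cv2.resize(t['color'][155:275,225:345],None,fx=5,fy=5,interpolation=cv2.INTER_CUBIC)[:,:,::-1])
rows([.4338,-.0504,.026],[180,0,0])"
```

```text
clock: 21.45
tool_pos: [0.5981, 0.0089, 0.0452]
orientation: [180.0, 0.0, 0.2]
force: [-0.4, -0.0, -2.2]
opening: 0.0589
gripper_force: 30.0
clock: 21.85
tool_pos: [0.5983, 0.009, 0.0453]
orientation: [-180.0, -0.0, 0.2]
force: [-0.2, 0.6, -0.2]
opening: 0.0698
gripper_force: 0.0
clock: 22.15
tool_pos: [0.5971, 0.0087, 0.145]
orientation: [180.0, 0.2, 0.2]
force: [1.2, 1.1, 0.1]
opening: 0.07
gripper_force: 0.0
clock: 22.45
tool_pos: [0.5115, -0.0233, 0.1454]
orientation: [-180.0, 0.1, 0.1]
force: [0.7, -0.0, 0.3]
opening: 0.0861
gripper_force: 0.0
clock: 22.85
tool_pos: [0.4342, -0.0518, 0.1459]
orientation: [-180.0, -0.1, 0.2]
force: [0.0, -0.7, -0.2]
opening: 0.0877
gripper_force: 0.0
d [-0.014 -0.011  1.198] r [-0.    -0.001  0.002]
```

View pics/t8c.png

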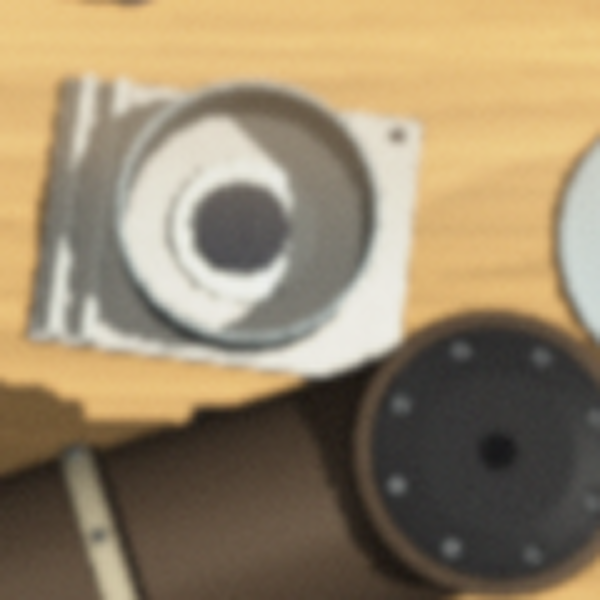

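Disc lies flat on the carrier (crop centre (241,227), white margin ≈25 px all round), centred to about 2 mm. Second disc.

```bash
python3 -c "
from h import *
s=snap('top');print(onz(s,225+241.5/5-.5,155+227.5/5-.5,.026))"
python3 -m creep '[{"grip":0,"delta_pos":[-0.01,-0.01,0.4],"rotation":[0,0,0]},{"grip":0,"delta_pos":[-0.01,-0.01,0.7],"rotation":[0,0,0]},{"grip":0,"delta_pos":[-0.01,-0.01,0.7],"rotation":[0,0,0]}]' >/dev/null
python3 -m creep '[{"grip":0,"delta_pos":[0,0,0.3],"rotation":[0,0,0]},{"grip":0,"delta_pos":[0,0,0.48],"rotation":[0,0,0]},{"grip":0,"delta_pos":[0,0,0.51],"rotation":[0,0,0]},{"grip":0,"delta_pos":[0,0,0.51],"rotation":[0,0,0]}]'
python3 -m creep '[{"grip":0.5,"delta_pos":[0,0,0],"rotation":[0,0,0]},{"grip":0.5,"delta_pos":[0,0,0],"rotation":[0,0,0]},{"grip":0.5,"delta_pos":[0,0,0],"rotation":[0,0,0]},{"grip":0.5,"delta_pos":[0,0,0],"rotation":[0,0,0]},{"grip":1,"delta_pos":[0,0,0],"rotation":[0,0,0]}]'
python3 -m creep '[{"grip":1,"delta_pos":[0,0,0],"rotation":[0,0,0]},{"grip":1,"delta_pos":[0,0,0],"rotation":[0,0,0]},{"grip":1,"delta_pos":[0,0,0],"rotation":[0,0,0]}]'
```

```text
[0.59784101 0.01051026 0.026     ]
clock: 23.65
tool_pos: [0.4341, -0.0504, 0.0247]
orientation: [180.0, 0.0, 0.2]
force: [-0.7, 0.2, 0.9]
opening: 0.0876
gripper_force: 0.0
clock: 24.15
tool_pos: [0.4336, -0.0506, 0.0247]
orientation: [-180.0, -0.0, 0.2]
force: [-1.7, -0.1, 6.6]
opening: 0.059
gripper_force: 30.0
clock: 24.45
tool_pos: [0.4336, -0.0506, 0.0247]
orientation: [180.0, -0.0, 0.2]
force: [-1.1, 0.2, 7.3]
opening: 0.0588
gripper_force: 30.0
```

```bash
python3 -m creep '[{"grip":1,"delta_pos":[0,0,-0.1],"rotation":[0,0,0]},{"grip":1,"delta_pos":[0,0,-0.4],"rotation":[0,0,0]},{"grip":1,"delta_pos":[0,0,-0.7],"rotation":[0,0,0]},{"grip":1,"delta_pos":[0,0,-1],"rotation":[0,0,0]}]'
python3 -m creep '[{"grip":1,"delta_pos":[0,0,-0.3],"rotation":[0,0,0]},{"grip":1,"delta_pos":[0.3,-0.1,-0.3],"rotation":[0,0,0]},{"grip":1,"delta_pos":[0.6,-0.2,-0.3],"rotation":[0,0,0]},{"grip":1,"delta_pos":[0.82,-0.3,-0.3],"rotation":[0,0,0]}]' >/dev/null
python3 -m creep '[{"grip":1,"delta_pos":[0.3,-0.1,0],"rotation":[0,0,0]},{"grip":1,"delta_pos":[0.6,-0.2,0],"rotation":[0,0,0]},{"grip":1,"delta_pos":[0.82,-0.3,0],"rotation":[0,0,0]},{"grip":1,"delta_pos":[0.82,-0.3,0],"rotation":[0,0,0]},{"grip":1,"delta_pos":[0.82,-0.3,0],"rotation":[0,0,0]}]'
python3 -m creep '[{"grip":1,"delta_pos":[0,0,0.3],"rotation":[0,0,0]},{"grip":1,"delta_pos":[0,0,0.6],"rotation":[0,0,0]},{"grip":1,"delta_pos":[0,0,0.85],"rotation":[0,0,0]},{"grip":1,"delta_pos":[0,0,0.9],"rotation":[0,0,0]},{"grip":1,"delta_pos":[0,0,0.9],"rotation":[0,0,0]}]'
python3 -c "
from h import *
rows([.598,.009,.052],[180,0,0])"
```

```text
clock: 24.85
tool_pos: [0.4327, -0.0507, 0.1256]
orientation: [180.0, 0.0, 0.2]
force: [1.7, 0.8, -1.9]
opening: 0.0587
gripper_force: 30.0
clock: 25.75
tool_pos: [0.5965, 0.0099, 0.1537]
orientation: [180.0, 0.1, 0.2]
force: [0.1, -0.3, -2.2]
opening: 0.0585
gripper_force: 30.0
clock: 26.25
tool_pos: [0.5962, 0.0095, 0.0641]
orientation: [180.0, 0.1, 0.2]
force: [0.1, -0.2, -1.0]
opening: 0.0589
gripper_force: 30.0
d [0.018 0.005 0.121] r [0.    0.001 0.002]
```

```bash
python3 -m creep '[{"grip":1,"delta_pos":[0.016,0.004,0.06],"rotation":[0,0,0]},{"grip":1,"delta_pos":[0.016,0.004,0.11],"rotation":[0,0,0]},{"grip":1,"delta_pos":[0.016,0.004,0.12],"rotation":[0,0,0]},{"grip":1,"delta_pos":[0.016,0.004,0.12],"rotation":[0,0,0]}]'
python3 -m creep '[{"grip":0.2,"delta_pos":[0,0,0],"rotation":[0,0,0]},{"grip":0.2,"delta_pos":[0,0,0],"rotation":[0,0,0]},{"grip":0.2,"delta_pos":[0,0,0],"rotation":[0,0,0]},{"grip":0.2,"delta_pos":[0,0,0],"rotation":[0,0,0]}]'
python3 -m creep '[{"grip":0.2,"delta_pos":[0,0,-0.3],"rotation":[0,0,0]},{"grip":0.2,"delta_pos":[0,0,-0.6],"rotation":[0,0,0]},{"grip":0.2,"delta_pos":[0,0,-1],"rotation":[0,0,0]}]'
python3 -m creep '[{"grip":0,"delta_pos":[-0.4,0.4,0],"rotation":[0,0,0]},{"grip":0,"delta_pos":[-0.75,0.85,0],"rotation":[0,0,0]},{"grip":0,"delta_pos":[-0.75,0.85,0],"rotation":[0,0,0]}]'
python3 -m creep '[{"grip":0,"delta_pos":[-0.4,0.4,0],"rotation":[0,0,0]},{"grip":0,"delta_pos":[-0.75,0.85,0],"rotation":[0,0,0]},{"grip":0,"delta_pos":[-0.75,0.85,0],"rotation":[0,0,0]},{"grip":0,"delta_pos":[-0.75,0.85,0],"rotation":[0,0,0]}]'
python3 -c "
from h import *
t=snap('top','t9.png')
for b in [(255,185,290,220),(225,230,430,280)]:
  for st,p in discs(t,b): print(st,p.round(4))
rows([.4494,-.1603,.0245],[180,0,0])"
```

```text
clock: 26.65
tool_pos: [0.5988, 0.0095, 0.0524]
orientation: [-180.0, -0.0, 0.2]
force: [-0.0, -0.6, -1.3]
opening: 0.059
gripper_force: 30.0
clock: 27.05
tool_pos: [0.599, 0.0096, 0.0524]
orientation: [-180.0, -0.0, 0.2]
force: [0.2, 0.8, -0.4]
opening: 0.0699
gripper_force: 0.0
clock: 27.35
tool_pos: [0.5977, 0.0093, 0.152]
orientation: [180.0, 0.2, 0.2]
force: [1.1, 1.2, -0.6]
opening: 0.07
gripper_force: 0.0
clock: 27.65
tool_pos: [0.5208, -0.0779, 0.1525]
orientation: [-180.0, 0.0, 0.1]
force: [-0.1, 1.0, 0.7]
opening: 0.0858
gripper_force: 0.0
clock: 28.05
tool_pos: [0.4482, -0.1622, 0.1526]
orientation: [-180.0, -0.0, 0.0]
force: [0.9, 0.0, -0.1]
opening: 0.0875
gripper_force: 0.0
[263 192  21  17 276] [0.6004 0.0111 0.01  ]
[356 230  24  36 257] [ 0.4436 -0.2721  0.01  ]
[ 366  230   50   33 1372] [ 0.4694 -0.3567  0.01  ]
[239 254  20  26 231] [0.3891 0.0783 0.01  ]
[400 257  16  13 117] [ 0.408  -0.4099  0.01  ]
d [-0.002 -0.012  1.281] r [ 0.    -0.001  0.001]
```

```bash
python3 -m creep '[{"grip":0,"delta_pos":[0.005,-0.015,0.4],"rotation":[0,0,0]},{"grip":0,"delta_pos":[0.005,-0.015,0.8],"rotation":[0,0,0]},{"grip":0,"delta_pos":[0.005,-0.015,0.8],"rotation":[0,0,0]}]' >/dev/null
python3 -m creep '[{"grip":0,"delta_pos":[0,0,0.3],"rotation":[0,0,0]},{"grip":0,"delta_pos":[0,0,0.45],"rotation":[0,0,0]},{"grip":0,"delta_pos":[0,0,0.48],"rotation":[0,0,0]},{"grip":0,"delta_pos":[0,0,0.48],"rotation":[0,0,0]}]'
python3 -m creep '[{"grip":0.5,"delta_pos":[0,0,0],"rotation":[0,0,0]},{"grip":0.5,"delta_pos":[0,0,0],"rotation":[0,0,0]},{"grip":0.5,"delta_pos":[0,0,0],"rotation":[0,0,0]},{"grip":0.5,"delta_pos":[0,0,0],"rotation":[0,0,0]},{"grip":1,"delta_pos":[0,0,0],"rotation":[0,0,0]}]' >/dev/null
python3 -m creep '[{"grip":1,"delta_pos":[0,0,0],"rotation":[0,0,0]},{"grip":1,"delta_pos":[0,0,0],"rotation":[0,0,0]},{"grip":1,"delta_pos":[0,0,0],"rotation":[0,0,0]}]'
python3 -m creep '[{"grip":1,"delta_pos":[0,0,-0.1],"rotation":[0,0,0]},{"grip":1,"delta_pos":[0,0,-0.4],"rotation":[0,0,0]},{"grip":1,"delta_pos":[0,0,-0.7],"rotation":[0,0,0]},{"grip":1,"delta_pos":[0,0,-1],"rotation":[0,0,0]}]'
python3 -m creep '[{"grip":1,"delta_pos":[0,0,-0.3],"rotation":[0,0,0]},{"grip":1,"delta_pos":[0.25,-0.28,-0.3],"rotation":[0,0,0]},{"grip":1,"delta_pos":[0.5,-0.56,-0.3],"rotation":[0,0,0]},{"grip":1,"delta_pos":[0.745,-0.845,-0.3],"rotation":[0,0,0]}]' >/dev/null
python3 -m creep '[{"grip":1,"delta_pos":[0.25,-0.28,0],"rotation":[0,0,0]},{"grip":1,"delta_pos":[0.5,-0.56,0],"rotation":[0,0,0]},{"grip":1,"delta_pos":[0.745,-0.845,0],"rotation":[0,0,0]},{"grip":1,"delta_pos":[0.745,-0.845,0],"rotation":[0,0,0]},{"grip":1,"delta_pos":[0.745,-0.845,0],"rotation":[0,0,0]}]'
python3 -c "
from h import *
rows([.598,.009,.062],[180,0,0])"
```

```text
clock: 28.8
tool_pos: [0.4509, -0.1591, 0.025]
orientation: [180.0, -0.0, 0.2]
force: [0.8, -0.6, -0.0]
opening: 0.0876
gripper_force: 0.0
clock: 29.6
tool_pos: [0.4502, -0.1596, 0.0248]
orientation: [180.0, -0.1, 0.2]
force: [-1.5, -1.0, 7.6]
opening: 0.0587
gripper_force: 30.0
clock: 30.0
tool_pos: [0.4491, -0.1593, 0.1255]
orientation: [-180.0, 0.1, 0.2]
force: [0.1, 0.6, -2.4]
opening: 0.0591
gripper_force: 30.0
clock: 30.9
tool_pos: [0.5978, 0.0107, 0.1537]
orientation: [180.0, 0.1, 0.2]
force: [-1.3, -1.0, -1.7]
opening: 0.0589
gripper_force: 30.0
d [0.004 0.017 0.917] r [0.    0.001 0.003]
```

```bash
python3 -m creep '[{"grip":1,"delta_pos":[0.005,0.015,0.3],"rotation":[0,0,0]},{"grip":1,"delta_pos":[0.005,0.015,0.6],"rotation":[0,0,0]},{"grip":1,"delta_pos":[0.005,0.015,0.8],"rotation":[0,0,0]},{"grip":1,"delta_pos":[0.005,0.015,0.9],"rotation":[0,0,0]},{"grip":1,"delta_pos":[0.005,0.015,0.9],"rotation":[0,0,0]}]'
python3 -m creep '[{"grip":1,"delta_pos":[0,0,0.01],"rotation":[0,0,0]},{"grip":1,"delta_pos":[0,0,0.015],"rotation":[0,0,0]},{"grip":1,"delta_pos":[0,0,0.015],"rotation":[0,0,0]}]'
python3 -m creep '[{"grip":0.2,"delta_pos":[0,0,0],"rotation":[0,0,0]},{"grip":0.2,"delta_pos":[0,0,0],"rotation":[0,0,0]},{"grip":0.2,"delta_pos":[0,0,0],"rotation":[0,0,0]},{"grip":0.2,"delta_pos":[0,0,0],"rotation":[0,0,0]}]'
python3 -m creep '[{"grip":0.2,"delta_pos":[0,0,-0.3],"rotation":[0,0,0]},{"grip":0.2,"delta_pos":[0,0,-0.6],"rotation":[0,0,0]},{"grip":0.2,"delta_pos":[0,0,-1],"rotation":[0,0,0]}]' >/dev/null
python3 -m creep '[{"grip":0,"delta_pos":[-0.25,0.45,0],"rotation":[0,0,0]},{"grip":0,"delta_pos":[-0.52,0.94,0],"rotation":[0,0,0]},{"grip":0,"delta_pos":[-0.52,0.94,0],"rotation":[0,0,0]}]' >/dev/null
python3 -m creep '[{"grip":0,"delta_pos":[-0.25,0.45,0],"rotation":[0,0,0]},{"grip":0,"delta_pos":[-0.52,0.94,0],"rotation":[0,0,0]},{"grip":0,"delta_pos":[-0.52,0.94,0],"rotation":[0,0,0]}]' >/dev/null
python3 -m creep '[{"grip":0,"delta_pos":[-0.25,0.45,0],"rotation":[0,0,0]},{"grip":0,"delta_pos":[-0.52,0.94,0],"rotation":[0,0,0]},{"grip":0,"delta_pos":[-0.52,0.94,0],"rotation":[0,0,0]},{"grip":0,"delta_pos":[-0.52,0.94,0],"rotation":[0,0,0]}]'
python3 -c "
from h import *
t=snap('top','t10.png')
rows([.4427,-.2719,.0245],[180,0,0])"
```

```text
clock: 31.4
tool_pos: [0.5975, 0.0077, 0.0632]
orientation: [180.0, 0.2, 0.1]
force: [-0.6, 0.5, -1.4]
opening: 0.0587
gripper_force: 30.0
clock: 31.7
tool_pos: [0.5993, 0.0087, 0.0638]
orientation: [-180.0, -0.1, 0.2]
force: [-0.5, -0.8, -2.1]
opening: 0.059
gripper_force: 30.0
clock: 32.1
tool_pos: [0.5989, 0.0086, 0.0629]
orientation: [-180.0, -0.0, 0.2]
force: [-0.7, 1.1, -0.2]
opening: 0.07
gripper_force: 0.0
clock: 33.4
tool_pos: [0.4431, -0.2751, 0.1627]
orientation: [180.0, -0.0, 0.0]
force: [-0.0, -0.4, -0.4]
opening: 0.0876
gripper_force: 0.0
d [-0.01  -0.024  1.382] r [ 0.    -0.     0.001]
```

```bash
python3 -m creep '[{"grip":0,"delta_pos":[-0.005,-0.025,0.4],"rotation":[0,0,0]},{"grip":0,"delta_pos":[-0.005,-0.025,0.8],"rotation":[0,0,0]},{"grip":0,"delta_pos":[-0.005,-0.025,0.9],"rotation":[0,0,0]}]' >/dev/null
python3 -m creep '[{"grip":0,"delta_pos":[0,0,0.3],"rotation":[0,0,0]},{"grip":0,"delta_pos":[0,0,0.45],"rotation":[0,0,0]},{"grip":0,"delta_pos":[0,0,0.48],"rotation":[0,0,0]},{"grip":0,"delta_pos":[0,0,0.48],"rotation":[0,0,0]}]'
python3 -m creep '[{"grip":0.5,"delta_pos":[0,0,0],"rotation":[0,0,0]},{"grip":0.5,"delta_pos":[0,0,0],"rotation":[0,0,0]},{"grip":0.5,"delta_pos":[0,0,0],"rotation":[0,0,0]},{"grip":0.5,"delta_pos":[0,0,0],"rotation":[0,0,0]},{"grip":1,"delta_pos":[0,0,0],"rotation":[0,0,0]}]' >/dev/null
python3 -m creep '[{"grip":1,"delta_pos":[0,0,0],"rotation":[0,0,0]},{"grip":1,"delta_pos":[0,0,0],"rotation":[0,0,0]},{"grip":1,"delta_pos":[0,0,0],"rotation":[0,0,0]}]'
python3 -m creep '[{"grip":1,"delta_pos":[0,0,-0.1],"rotation":[0,0,0]},{"grip":1,"delta_pos":[0,0,-0.4],"rotation":[0,0,0]},{"grip":1,"delta_pos":[0,0,-0.7],"rotation":[0,0,0]},{"grip":1,"delta_pos":[0,0,-1],"rotation":[0,0,0]}]' >/dev/null
python3 -m creep '[{"grip":1,"delta_pos":[0,0,-0.3],"rotation":[0,0,0]},{"grip":1,"delta_pos":[0.17,-0.31,-0.3],"rotation":[0,0,0]},{"grip":1,"delta_pos":[0.34,-0.62,-0.3],"rotation":[0,0,0]},{"grip":1,"delta_pos":[0.52,-0.935,-0.3],"rotation":[0,0,0]}]'
python3 -m creep '[{"grip":1,"delta_pos":[0.17,-0.31,0],"rotation":[0,0,0]},{"grip":1,"delta_pos":[0.34,-0.62,0],"rotation":[0,0,0]},{"grip":1,"delta_pos":[0.52,-0.935,0],"rotation":[0,0,0]}]' >/dev/null
python3 -m creep '[{"grip":1,"delta_pos":[0.17,-0.31,0],"rotation":[0,0,0]},{"grip":1,"delta_pos":[0.34,-0.62,0],"rotation":[0,0,0]},{"grip":1,"delta_pos":[0.52,-0.935,0],"rotation":[0,0,0]},{"grip":1,"delta_pos":[0.52,-0.935,0],"rotation":[0,0,0]},{"grip":1,"delta_pos":[0.52,-0.935,0],"rotation":[0,0,0]}]'
python3 -c "
from h import *
rows([.598,.009,.072],[180,0,0])"
```

```text
clock: 34.15
tool_pos: [0.444, -0.2711, 0.0252]
orientation: [180.0, 0.0, 0.3]
force: [0.4, 0.5, -0.5]
opening: 0.0875
gripper_force: 0.0
clock: 34.95
tool_pos: [0.4437, -0.2719, 0.0254]
orientation: [180.0, -0.1, 0.2]
force: [-1.3, -1.4, 6.1]
opening: 0.0593
gripper_force: 30.0
clock: 35.75
tool_pos: [0.4946, -0.1768, 0.1553]
orientation: [-180.0, -0.0, 0.1]
force: [0.4, -0.6, -2.2]
opening: 0.0589
gripper_force: 30.0
clock: 36.55
tool_pos: [0.5977, 0.0103, 0.1543]
orientation: [180.0, 0.1, 0.2]
force: [-0.4, -1.1, -1.8]
opening: 0.0588
gripper_force: 30.0
d [0.004 0.013 0.823] r [0.    0.001 0.003]
```

```bash
python3 -m creep '[{"grip":1,"delta_pos":[0.002,0.01,0.3],"rotation":[0,0,0]},{"grip":1,"delta_pos":[0.002,0.01,0.6],"rotation":[0,0,0]},{"grip":1,"delta_pos":[0.002,0.01,0.78],"rotation":[0,0,0]},{"grip":1,"delta_pos":[0.002,0.01,0.82],"rotation":[0,0,0]},{"grip":1,"delta_pos":[0.002,0.01,0.82],"rotation":[0,0,0]}]' >/dev/null
python3 -m creep '[{"grip":1,"delta_pos":[0,0,0],"rotation":[0,0,0]},{"grip":1,"delta_pos":[0,0,0],"rotation":[0,0,0]}]'
python3 -m creep '[{"grip":0.2,"delta_pos":[0,0,0],"rotation":[0,0,0]},{"grip":0.2,"delta_pos":[0,0,0],"rotation":[0,0,0]},{"grip":0.2,"delta_pos":[0,0,0],"rotation":[0,0,0]},{"grip":0.2,"delta_pos":[0,0,0],"rotation":[0,0,0]}]'
python3 -m creep '[{"grip":0.2,"delta_pos":[0,0,-0.3],"rotation":[0,0,0]},{"grip":0.2,"delta_pos":[0,0,-0.6],"rotation":[0,0,0]},{"grip":0.2,"delta_pos":[0,0,-0.9],"rotation":[0,0,0]}]' >/dev/null
python3 -m creep '[{"grip":0,"delta_pos":[-0.18,0.41,0],"rotation":[0,0,0]},{"grip":0,"delta_pos":[-0.36,0.82,0],"rotation":[0,0,0]},{"grip":0,"delta_pos":[-0.36,0.82,0],"rotation":[0,0,0]}]' >/dev/null
python3 -m creep '[{"grip":0,"delta_pos":[-0.18,0.41,0],"rotation":[0,0,0]},{"grip":0,"delta_pos":[-0.36,0.82,0],"rotation":[0,0,0]},{"grip":0,"delta_pos":[-0.36,0.82,0],"rotation":[0,0,0]}]' >/dev/null
python3 -m creep '[{"grip":0,"delta_pos":[-0.18,0.41,0],"rotation":[0,0,0]},{"grip":0,"delta_pos":[-0.36,0.82,0],"rotation":[0,0,0]},{"grip":0,"delta_pos":[-0.36,0.82,0],"rotation":[0,0,0]}]' >/dev/null
python3 -m creep '[{"grip":0,"delta_pos":[-0.18,0.41,0],"rotation":[0,0,0]},{"grip":0,"delta_pos":[-0.36,0.82,0],"rotation":[0,0,0]},{"grip":0,"delta_pos":[-0.36,0.82,0],"rotation":[0,0,0]}]' >/dev/null
python3 -m creep '[{"grip":0,"delta_pos":[-0.18,0.41,0],"rotation":[0,0,0]},{"grip":0,"delta_pos":[-0.36,0.82,0],"rotation":[0,0,0]},{"grip":0,"delta_pos":[-0.36,0.82,0],"rotation":[0,0,0]},{"grip":0,"delta_pos":[-0.36,0.82,0],"rotation":[0,0,0]}]'
python3 -c "
from h import *
t=snap('top','t11.png')
rows([.4178,-.4024,.0245],[180,0,0])
cv2.imwrite('pics/t11c.png',cv2.resize(t['color'][150:290,225:435],None,fx=3.5,fy=3.5,interpolation=cv2.INTER_CUBIC)[:,:,::-1])"
```

```text
clock: 37.25
tool_pos: [0.5987, 0.0082, 0.0735]
orientation: [-180.0, -0.1, 0.2]
force: [-0.0, 0.3, -1.8]
opening: 0.0588
gripper_force: 30.0
clock: 37.65
tool_pos: [0.5986, 0.0086, 0.0729]
orientation: [-180.0, -0.0, 0.2]
force: [0.1, 1.2, 0.2]
opening: 0.0697
gripper_force: 0.0
clock: 39.55
tool_pos: [0.4197, -0.4023, 0.1624]
orientation: [-180.0, 0.0, 0.1]
force: [-0.7, -0.2, -0.6]
opening: 0.0875
gripper_force: 0.0
d [-0.022  0.008  1.38 ] r [-0.     0.     0.002]
```

View pics/t11c.png

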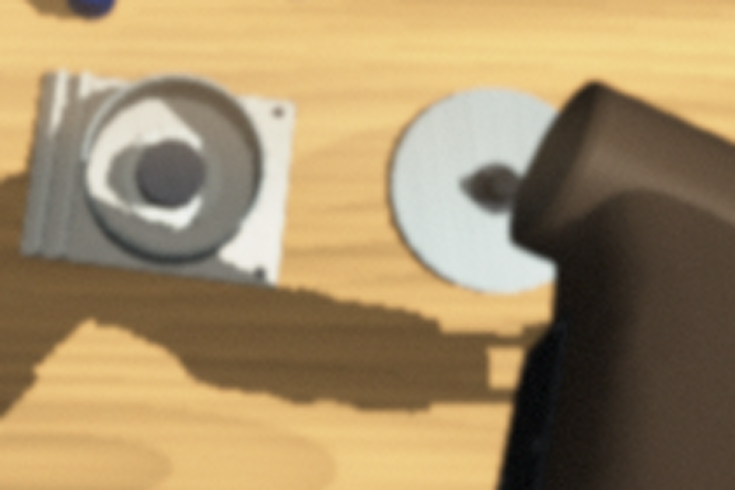

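The stack looks tidy, its top disc at crop (171,172). The cover is still at about (490,188). Last disc.

```bash
python3 -m creep '[{"grip":0,"delta_pos":[-0.02,0.005,0.4],"rotation":[0,0,0]},{"grip":0,"delta_pos":[-0.02,0.005,0.8],"rotation":[0,0,0]},{"grip":0,"delta_pos":[-0.02,0.005,0.9],"rotation":[0,0,0]}]' >/dev/null
python3 -m creep '[{"grip":0,"delta_pos":[0,0,0.3],"rotation":[0,0,0]},{"grip":0,"delta_pos":[0,0,0.45],"rotation":[0,0,0]},{"grip":0,"delta_pos":[0,0,0.48],"rotation":[0,0,0]},{"grip":0,"delta_pos":[0,0,0.48],"rotation":[0,0,0]}]'
python3 -m creep '[{"grip":0.5,"delta_pos":[0,0,0],"rotation":[0,0,0]},{"grip":0.5,"delta_pos":[0,0,0],"rotation":[0,0,0]},{"grip":0.5,"delta_pos":[0,0,0],"rotation":[0,0,0]},{"grip":0.5,"delta_pos":[0,0,0],"rotation":[0,0,0]},{"grip":1,"delta_pos":[0,0,0],"rotation":[0,0,0]}]' >/dev/null
python3 -m creep '[{"grip":1,"delta_pos":[0,0,0],"rotation":[0,0,0]},{"grip":1,"delta_pos":[0,0,0],"rotation":[0,0,0]},{"grip":1,"delta_pos":[0,0,0],"rotation":[0,0,0]}]'
python3 -m creep '[{"grip":1,"delta_pos":[0,0,-0.1],"rotation":[0,0,0]},{"grip":1,"delta_pos":[0,0,-0.4],"rotation":[0,0,0]},{"grip":1,"delta_pos":[0,0,-0.7],"rotation":[0,0,0]},{"grip":1,"delta_pos":[0,0,-1],"rotation":[0,0,0]}]' >/dev/null
python3 -m creep '[{"grip":1,"delta_pos":[0,0,-0.3],"rotation":[0,0,0]},{"grip":1,"delta_pos":[0.12,-0.28,-0.3],"rotation":[0,0,0]},{"grip":1,"delta_pos":[0.24,-0.55,-0.3],"rotation":[0,0,0]},{"grip":1,"delta_pos":[0.36,-0.82,-0.3],"rotation":[0,0,0]}]'
python3 -m creep '[{"grip":1,"delta_pos":[0.12,-0.28,0],"rotation":[0,0,0]},{"grip":1,"delta_pos":[0.24,-0.55,0],"rotation":[0,0,0]},{"grip":1,"delta_pos":[0.36,-0.82,0],"rotation":[0,0,0]}]' >/dev/null
python3 -m creep '[{"grip":1,"delta_pos":[0.12,-0.28,0],"rotation":[0,0,0]},{"grip":1,"delta_pos":[0.24,-0.55,0],"rotation":[0,0,0]},{"grip":1,"delta_pos":[0.36,-0.82,0],"rotation":[0,0,0]}]' >/dev/null
python3 -m creep '[{"grip":1,"delta_pos":[0.12,-0.28,0],"rotation":[0,0,0]},{"grip":1,"delta_pos":[0.24,-0.55,0],"rotation":[0,0,0]},{"grip":1,"delta_pos":[0.36,-0.82,0],"rotation":[0,0,0]}]' >/dev/null
python3 -m creep '[{"grip":1,"delta_pos":[0.12,-0.28,0],"rotation":[0,0,0]},{"grip":1,"delta_pos":[0.24,-0.55,0],"rotation":[0,0,0]},{"grip":1,"delta_pos":[0.36,-0.82,0],"rotation":[0,0,0]},{"grip":1,"delta_pos":[0.36,-0.82,0],"rotation":[0,0,0]},{"grip":1,"delta_pos":[0.36,-0.82,0],"rotation":[0,0,0]}]'
python3 -c "
from h import *
rows([.598,.009,.082],[180,0,0])
s=snap('top');print(onz(s,225+171.5/3.5-.5,150+172.5/3.5-.5,.056))"
```

```text
clock: 40.3
tool_pos: [0.4187, -0.4022, 0.0253]
orientation: [180.0, 0.0, 0.3]
force: [-0.8, -0.5, -0.4]
opening: 0.0876
gripper_force: 0.0
clock: 41.1
tool_pos: [0.4183, -0.4032, 0.0255]
orientation: [179.9, -0.1, 0.2]
force: [-0.2, -1.7, 6.2]
opening: 0.0588
gripper_force: 30.0
clock: 41.9
tool_pos: [0.453, -0.3192, 0.155]
orientation: [-180.0, 0.0, 0.1]
force: [0.1, 0.5, -2.5]
opening: 0.0589
gripper_force: 30.0
clock: 43.3
tool_pos: [0.5958, 0.0085, 0.1543]
orientation: [180.0, 0.1, 0.2]
force: [0.2, -0.1, -1.7]
opening: 0.0588
gripper_force: 30.0
d [ 0.023 -0.004  0.723] r [0.    0.001 0.003]
[0.59657434 0.00975182 0.056     ]
```

```bash
python3 -m creep '[{"grip":1,"delta_pos":[0.015,0,0.3],"rotation":[0,0,0]},{"grip":1,"delta_pos":[0.015,0,0.55],"rotation":[0,0,0]},{"grip":1,"delta_pos":[0.015,0,0.68],"rotation":[0,0,0]},{"grip":1,"delta_pos":[0.015,0,0.715],"rotation":[0,0,0]},{"grip":1,"delta_pos":[0.015,0,0.715],"rotation":[0,0,0]}]' >/dev/null
python3 -m creep '[{"grip":1,"delta_pos":[0,0,0],"rotation":[0,0,0]},{"grip":1,"delta_pos":[0,0,0],"rotation":[0,0,0]}]'
python3 -m creep '[{"grip":0.2,"delta_pos":[0,0,0],"rotation":[0,0,0]},{"grip":0.2,"delta_pos":[0,0,0],"rotation":[0,0,0]},{"grip":0.2,"delta_pos":[0,0,0],"rotation":[0,0,0]},{"grip":0.2,"delta_pos":[0,0,0],"rotation":[0,0,0]}]'
python3 -m creep '[{"grip":0.2,"delta_pos":[0,0,-0.3],"rotation":[0,0,0]},{"grip":0.2,"delta_pos":[0,0,-0.6],"rotation":[0,0,0]},{"grip":0.2,"delta_pos":[0,0,-0.9],"rotation":[0,0,0]}]'
python3 -m creep '[{"grip":0,"delta_pos":[-0.45,0.4,0],"rotation":[0,0,0]},{"grip":0,"delta_pos":[-0.9,0.9,0],"rotation":[0,0,0]},{"grip":0,"delta_pos":[-0.9,0.9,0],"rotation":[0,0,0]},{"grip":0,"delta_pos":[-0.9,0.9,0],"rotation":[0,0,0]}]'
python3 -c "
from h import *
t=snap('top','t12.png');s=snap('side','s12.png')
a=cv2.resize(t['color'][150:260,225:400],None,fx=3.2,fy=3.2,interpolation=cv2.INTER_CUBIC);b=cv2.resize(s['color'][160:380,150:390],None,fx=1,fy=1)
a=np.vstack([a,np.zeros((240,a.shape[1],3),np.uint8)]);a[352:572,:240]=b
cv2.imwrite('pics/t12c.png',a[:,:,::-1])"
```

```text
clock: 44.05
tool_pos: [0.5987, 0.0082, 0.0844]
orientation: [-180.0, -0.1, 0.2]
force: [0.2, 0.2, -1.4]
opening: 0.0589
gripper_force: 30.0
clock: 44.45
tool_pos: [0.5981, 0.0081, 0.0835]
orientation: [-180.0, -0.0, 0.2]
force: [-0.7, -0.3, -0.2]
opening: 0.0697
gripper_force: 0.0
clock: 44.75
tool_pos: [0.5978, 0.008, 0.1741]
orientation: [180.0, 0.0, 0.2]
force: [1.4, -0.0, -0.2]
opening: 0.0703
gripper_force: 0.0
clock: 45.15
tool_pos: [0.5056, -0.0842, 0.1736]
orientation: [-180.0, 0.0, 0.1]
force: [0.5, 0.3, 0.4]
opening: 0.0872
gripper_force: 0.0
```

View pics/t12c.png

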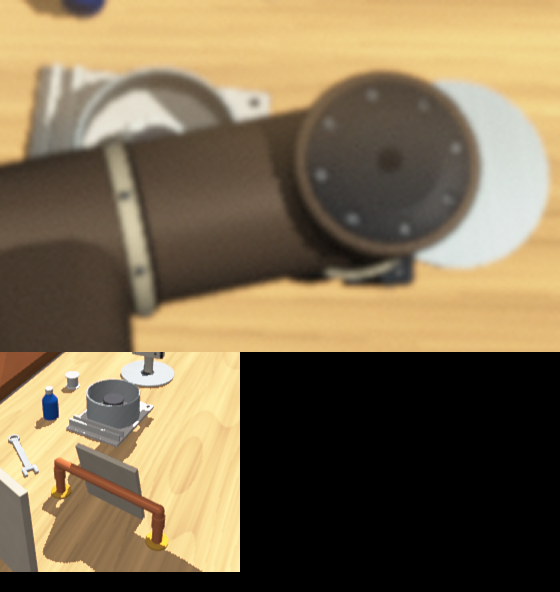

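The overhead arm hides part of the view. The side inset shows the slab still leaning (crop (110,480)), discs in the chamber and the cover right way up. That was the last allowed view, so I go on by numbers: clear the arm and measure the cover and stack.

```bash
python3 -m creep '[{"grip":0,"delta_pos":[-0.2,-0.4,0],"rotation":[0,0,0]},{"grip":0,"delta_pos":[-0.43,-0.85,0],"rotation":[0,0,0]},{"grip":0,"delta_pos":[-0.43,-0.85,0],"rotation":[0,0,0]}]' >/dev/null
python3 -m creep '[{"grip":0,"delta_pos":[-0.2,-0.4,0],"rotation":[0,0,0]},{"grip":0,"delta_pos":[-0.43,-0.85,0],"rotation":[0,0,0]},{"grip":0,"delta_pos":[-0.43,-0.85,0],"rotation":[0,0,0]},{"grip":0,"delta_pos":[-0.43,-0.85,0],"rotation":[0,0,0]}]'
cat >> h.py <<'E'
def cover(s,box=(315,155,400,240),z=.010):
    hs=cv2.cvtColor(s['color'],cv2.COLOR_RGB2HSV); x0,y0,x1,y1=box
    m=np.zeros(hs.shape[:2],np.uint8); m[y0:y1,x0:x1]=((hs[:,:,1]<70)&(hs[:,:,2]>130))[y0:y1,x0:x1]
    c=max(cv2.findContours(m,0,1)[0],key=cv2.contourArea); c=cv2.convexHull(c); e=cv2.fitEllipse(c)
    print('cover ell',np.round(e[0],1),np.round(e[1],1),cv2.contourArea(c),onz(s,*e[0],z).round(4))
E
python3 -c "
from h import *
t=snap('top','t13.png'); cover(t); im=t['color'].astype(int)
k=[c for c in [im[y,330:390] for y in (185,195)]]
g=im.max(2); m=np.zeros(g.shape,np.uint8); m[175:215,335:382]=(g<110)[175:215,335:382]
n,l,st,ce=cv2.connectedComponentsWithStats(m)
for i in range(1,n): print('knob',st[i],onz(t,*ce[i],.03).round(4))
m[:]=0; m[180:225,250:300]=(g<105)[180:225,250:300]
n,l,st,ce=cv2.connectedComponentsWithStats(m)
for i in range(1,n):
  if st[i,4]>30: print('dark',st[i],ce[i].round(1),onz(t,*ce[i],.066).round(4))
print(proj(t,[.598,.009,.066]),proj(t,[.598,.039,.066]),proj(t,[.598,-.021,.066]),proj(t,[.568,.009,.066]),proj(t,[.628,.009,.066]))
for y in (190,194,197,200,204): print(y,g[y,254:294])
"
```

```text
clock: 45.95
tool_pos: [0.422, 0.0895, 0.1734]
orientation: [-180.0, -0.0, 0.4]
force: [-1.1, -0.7, -0.4]
opening: 0.0876
gripper_force: 0.0
cover ell [366.2 204. ] [58.  61.3] 2767.5 [ 0.593  -0.2843  0.01  ]
knob [358 198  15  12 141] [ 0.5918 -0.2773  0.03  ]
dark [288 180  11  27  60] [295.1 191.2] [ 0.6193 -0.0547  0.066 ]
dark [263 191  21  18 286] [273.  199.7] [0.592  0.0116 0.066 ]
dark [250 209  27  16  61] [259.5 218.7] [0.5339 0.0514 0.066 ]
[273.91267544 197.76418578] [263.9341878  197.58880858] [283.88900506 197.93952506] [273.8244647  207.64543075] [274.00005226 187.97635464]
190 [216 221 219 219 217 215 210 200 193 185 181 185 194 194 187 164 142 126
 117 113 113 117 122 132 146 167 185 182 158 138 134 134 132 132 132 133
 136 133 132 129]
194 [206 171 143 126 123 123 124 127 130 129 122 109 101  96  94  94  95  97
  96  98  95  95  96  99  99  97  99 103 105 115 123 131 131 133 131 129
 127 128 129 130]
197 [139 123 119 118 119 121 125 125 128 116  97  88  87  89  89  89  90  92
  89  90  89  93  92  95  92  92  94  94  95  98 113 123 129 130 128 126
 126 127 127 126]
200 [128 116 118 114 117 119 124 125 120  99  79  76  82  84  85  87  83  84
  83  85  86  83  86  86  87  88  88  89  91  98 110 125 129 129 127 123
 123 125 120 123]
204 [185 146 121 115 115 114 116 121 122 118  96  65  56  66  73  78  79  79
  81  80  81  81  81  81  82  84  89 103 120 124 125 126 127 126 123 120
 121 119 120 119]
```

```bash
python3 -c "
from h import *
t=cv2.imread('pics/t13.png').max(2); s=snap('top')
for u in (268,271,274,277,280): print(u,t[182:216,u])
for z in (.016,.026,.066): print(z,[proj(s,[.598+d,.009,z]).round(1) for d in (-.03,.03)])
cover(s)
sd=snap('side');g=sd['color'].max(2)
print('side',[proj(sd,p).round(1) for p in ([.598,.009,.066],[.628,.009,.066],[.568,.009,.066],[.598,.039,.066],[.598,-.021,.066])])
for y in range(200,216,2): print(y,g[y,244:290])
"
```

```text
268 [220 220 219 218 219 220 222 214 187 138 106  97  94  91  90  89  88  86
  85  85  83  78  73  64  48  58 107 176 221 232 228 215 212 226]
271 [220 220 220 219 216 213 199 164 126 106 100 100  97  95  95  92  88  84
  84  85  82  81  79  79  72  60  76 137 201 229 234 231 225 221]
274 [184 204 217 218 221 219 196 151 113 104 101  96  95  94  93  89  90  85
  86  84  82  82  81  81  77  65  68 122 186 227 233 232 222 202]
277 [139 146 160 186 208 217 207 175 132 109 103 101  99  96  93  95  89  88
  86  85  83  81  81  77  76  76 112 179 225 233 232 218 184 143]
280 [137 137 136 137 145 161 185 196 185 146 117 105  99  96  96  94  92  91
  88  85  85  85  89 105 145 183 207 214 201 172 141 120 114 118]
0.016 [array([273., 210.]), array([273.2, 191.1])]
0.026 [array([273.2, 209.5]), array([273.4, 190.5])]
0.066 [array([273.8, 207.6]), array([274., 188.])]
cover ell [366.2 204. ] [57.9 61.3] 2767.5 [ 0.5931 -0.2843  0.01  ]
side [array([263.1, 205.6]), array([253.8, 203.4]), array([272.6, 207.7]), array([258.9, 210.5]), array([267.1, 200.8])]
200 [ 84  85  85  87  89  91  90  90  92
[... 795 characters left out ...]
6 116 115
 117 117 116 117 117 118 118 118 119 116  99  83 108 108 106 108 107 105
 104 109 117 163 193 172 120  84  84 113]
210 [172 166 184 151 126 117 112 130 127  76  50  63  77  91 106 115 117 117
 116 119 117 117 117 113 101 101  82  61  51 103 134 131 136 120 134 156
 174 197 154 148  97  81  82  83  86 135]
212 [107 109 113 125 160 168 157 178 195 165 130  92  87  68  73  74  68  72
  73  76  73  67  68  71  65  89 102 150 125 177 182 204 148 160 150 123
  96  94  85  84  84  84  82  83  86 136]
214 [108 107 107 108 109 108 109 110 111 112 122 124 139 146 163 163 139 152
 149 149 137 133 136 162 148 148 152 129  96  96  95  96  89  91  90  89
  88  88  85  86  85  84  83  85  86 139]
```

The cover has been knocked: it is now at about (0.593, −0.284). The stack's top disc sits where predicted in both cameras (side blob centre (263,206), expected (263.1,205.6)). Going over the cover with a side-camera check of the knob.

```bash
python3 -c "
from h import *
sd=snap('side');im=sd['color'].astype(int);g=im.max(2)
p=proj(sd,[.593,-.284,.026]);print('pred',p.round(1)); x,y=p.round().astype(int)
m=np.zeros(g.shape,np.uint8);m[y-14:y+14,x-14:x+14]=(g<60)[y-14:y+14,x-14:x+14]
n,l,st,ce=cv2.connectedComponentsWithStats(m)
for i in range(1,n): print(st[i],ce[i].round(1))"
python3 -m creep '[{"grip":0,"delta_pos":[0.21,0.46,0],"rotation":[0,0,0]},{"grip":0,"delta_pos":[0.43,0.93,0],"rotation":[0,0,0]},{"grip":0,"delta_pos":[0.43,0.93,0],"rotation":[0,0,0]}]' >/dev/null
python3 -m creep '[{"grip":0,"delta_pos":[0.21,0.46,0],"rotation":[0,0,0]},{"grip":0,"delta_pos":[0.43,0.93,0],"rotation":[0,0,0]},{"grip":0,"delta_pos":[0.43,0.93,0],"rotation":[0,0,0]}]' >/dev/null
python3 -m creep '[{"grip":0,"delta_pos":[0.21,0.46,0],"rotation":[0,0,0]},{"grip":0,"delta_pos":[0.43,0.93,0],"rotation":[0,0,0]},{"grip":0,"delta_pos":[0.43,0.93,0],"rotation":[0,0,0]}]' >/dev/null
python3 -m creep '[{"grip":0,"delta_pos":[0.21,0.46,0],"rotation":[0,0,0]},{"grip":0,"delta_pos":[0.43,0.93,0],"rotation":[0,0,0]},{"grip":0,"delta_pos":[0.43,0.93,0],"rotation":[0,0,0]},{"grip":0,"delta_pos":[0.43,0.93,0],"rotation":[0,0,0]}]'
python3 -c "
from h import *
rows([.593,-.284,.038],[180,0,0]);rows([.593,-.284,.038],[180,0,0])"
```

```text
pred [297.9 175.7]
[289 172  23  18 275] [300.8 182.1]
clock: 47.45
tool_pos: [0.5942, -0.2858, 0.1717]
orientation: [-180.0, 0.1, -0.0]
force: [-0.4, 1.0, 0.0]
opening: 0.0876
gripper_force: 0.0
d [-0.009 -0.017  1.337] r [-0.     0.001 -0.   ]
d [-0.009 -0.017  1.337] r [-0.     0.001 -0.   ]
```

```bash
python3 -c "
from h import *
sd=snap('side');g=sd['color'].max(2)
for z in (.01,.042): print(proj(sd,[.593,-.284,z]).round(1))
for y in range(164,190,2): print(y,g[y,284:314])
cover(snap('top'))"
```

```text
[297.7 179.7]
[298.1 171.6]
164 [253 253 251 251 252 253 254 254 254 254 254 253 252 252 252 251 251 251
 252 252 252 253 252 251 249 248 248 249 250 251]
166 [252 251 252 253 254 254 254 254 254 253 252 253 252 252 252 252 252 252
 252 252 252 251 249 248 248 249 250 251 251 252]
168 [252 253 253 253 253 253 251 250 247 245 247 247 247 246 245 249 249 249
 249 249 249 249 248 248 249 250 251 252 252 252]
170 [241 241 241 241 241 241 241 241 242 244 242 211 191 190 187 191 227 243
 244 243 242 242 241 239 242 243 244 249 251 250]
172 [240 240 239 239 240 239 240 240 243 243 111  49  46  47  49  50  62 135
 245 244 242 242 242 243 243 243 243 244 244 244]
174 [240 240 240 240 240 241 241 242 244 206  65  14  22  23  33  41  33 112
 247 244 242 242 242 243 242 242 242 242 242 243]
176 [242 242 242 242 242 242 242 244 245 202  66  14  19  19  18  17  25 114
 248 246 244 243 243 243 243 243 243 243 242 243]
178 [242 242 242 242 243 243 242 210 158  99  31  18  19  21  20  17  20  78
 175 210 242 244 242 242 242 243 243 243 242 242]
180 [241 241 242 242 243 244 226 119  84  57  35  24  21  22  17  18  39  82
 108 128 220 243 243 242 242 243 243 242 242 242]
182 [243 243 242 244 243 244 246 218 125  94  73  71  57  57  83 101 116 164
 160 232 245 244 244 243 243 243 243 242 242 242]
184 [135 135 143 192 142 134 136 138 131 131 142 220 226 231 248 246 245 244
 243 243 242 242 242 242 242 242 243 242 242 242]
186 [132 131 131 131 131 131 132 132 132 131 131 136 145 197 199 206 243 243
 243 243 243 242 243 243 242 243 242 243 243 242]
188 [131 131 130 131 131 131 131 132 132 132 133 132 130 129 150 224 245 244
 243 243 243 244 243 244 243 243 243 243 243 243]
cover ell [388.8 207.8] [17.3 42.4] 365.0 [ 0.5821 -0.3552  0.01  ]
```

Knob seen at side (297.4,~176) versus predicted (297.9,175.7): consistent. Descending on the knob.

```bash
python3 -m creep '[{"grip":0.2,"delta_pos":[-0.009,-0.017,0.4],"rotation":[0,0,0]},{"grip":0.3,"delta_pos":[-0.009,-0.017,0.8],"rotation":[0,0,0]},{"grip":0.3,"delta_pos":[-0.009,-0.017,0.8],"rotation":[0,0,0]},{"grip":0.3,"delta_pos":[-0.009,-0.017,0.8],"rotation":[0,0,0]}]'
python3 -m creep '[{"grip":0.3,"delta_pos":[0,0,0.25],"rotation":[0,0,0]},{"grip":0.3,"delta_pos":[0,0,0.42],"rotation":[0,0,0]},{"grip":0.3,"delta_pos":[0,0,0.52],"rotation":[0,0,0]},{"grip":0.3,"delta_pos":[0,0,0.52],"rotation":[0,0,0]}]'
python3 -m creep '[{"grip":0.5,"delta_pos":[0,0,0],"rotation":[0,0,0]},{"grip":0.6,"delta_pos":[0,0,0],"rotation":[0,0,0]},{"grip":0.6,"delta_pos":[0,0,0],"rotation":[0,0,0]},{"grip":0.65,"delta_pos":[0,0,0],"rotation":[0,0,0]},{"grip":0.7,"delta_pos":[0,0,0],"rotation":[0,0,0]}]'
python3 -m creep '[{"grip":0.8,"delta_pos":[0,0,0],"rotation":[0,0,0]},{"grip":1,"delta_pos":[0,0,0],"rotation":[0,0,0]},{"grip":1,"delta_pos":[0,0,0],"rotation":[0,0,0]},{"grip":1,"delta_pos":[0,0,0],"rotation":[0,0,0]}]'
```

```text
clock: 47.95
tool_pos: [0.5939, -0.2817, 0.0939]
orientation: [180.0, 0.1, 0.3]
force: [1.1, 0.2, 1.0]
opening: 0.0635
gripper_force: 0.0
clock: 48.35
tool_pos: [0.5943, -0.2821, 0.0419]
orientation: [180.0, -0.0, 0.2]
force: [0.7, -0.6, 0.4]
opening: 0.0613
gripper_force: 0.0
clock: 48.85
tool_pos: [0.5943, -0.2829, 0.0418]
orientation: [179.9, -0.1, 0.2]
force: [0.4, -4.5, 1.0]
opening: 0.0291
gripper_force: 2.2
clock: 49.25
tool_pos: [0.5943, -0.2829, 0.0418]
orientation: [180.0, -0.0, 0.2]
force: [-0.3, -6.2, 4.4]
opening: 0.0275
gripper_force: 30.0
```

```bash
python3 -m creep '[{"grip":1,"delta_pos":[0,0,-0.1],"rotation":[0,0,0]},{"grip":1,"delta_pos":[0,0,-0.4],"rotation":[0,0,0]},{"grip":1,"delta_pos":[0,0,-0.7],"rotation":[0,0,0]},{"grip":1,"delta_pos":[0,0,-1],"rotation":[0,0,0]}]'
python3 -m creep '[{"grip":1,"delta_pos":[0,0,-0.3],"rotation":[0,0,0]},{"grip":1,"delta_pos":[0,-0.3,-0.3],"rotation":[0,0,0]},{"grip":1,"delta_pos":[0.01,-0.6,-0.3],"rotation":[0,0,0]},{"grip":1,"delta_pos":[0.016,-0.97,-0.3],"rotation":[0,0,0]}]' >/dev/null
python3 -m creep '[{"grip":1,"delta_pos":[0,-0.3,0],"rotation":[0,0,0]},{"grip":1,"delta_pos":[0.01,-0.6,0],"rotation":[0,0,0]},{"grip":1,"delta_pos":[0.016,-0.97,0],"rotation":[0,0,0]}]' >/dev/null
python3 -m creep '[{"grip":1,"delta_pos":[0,-0.3,0],"rotation":[0,0,0]},{"grip":1,"delta_pos":[0.01,-0.6,0],"rotation":[0,0,0]},{"grip":1,"delta_pos":[0.016,-0.97,0],"rotation":[0,0,0]},{"grip":1,"delta_pos":[0.016,-0.97,0],"rotation":[0,0,0]},{"grip":1,"delta_pos":[0.016,-0.97,0],"rotation":[0,0,0]}]'
python3 -c "
from h import *
rows([.599,.0095,.134],[180,0,0]);sd=snap('side');g=sd['color']
o=ctrl.get_obs();print(o['moment'])"
```

```text
clock: 49.65
tool_pos: [0.5928, -0.2812, 0.1411]
orientation: [-179.9, 0.2, 0.2]
force: [0.6, -0.1, -5.1]
opening: 0.0271
gripper_force: 30.0
clock: 50.85
tool_pos: [0.5967, 0.01, 0.1704]
orientation: [-180.0, 0.1, 0.3]
force: [-0.5, -0.6, -5.7]
opening: 0.0273
gripper_force: 30.0
d [0.024 0.005 0.364] r [-0.     0.002  0.003]
[-0.15112399  0.15976929 -0.02770128]
```

```bash
python3 -m creep '[{"grip":1,"delta_pos":[0.012,0.005,0.2],"rotation":[0,0,0]},{"grip":1,"delta_pos":[0.012,0.005,0.36],"rotation":[0,0,0]},{"grip":1,"delta_pos":[0.012,0.005,0.36],"rotation":[0,0,0]},{"grip":1,"delta_pos":[0.012,0.005,0.36],"rotation":[0,0,0]},{"grip":1,"delta_pos":[0.012,0.005,0.36],"rotation":[0,0,0]}]'
python3 -c "
from h import *
rows([.599,.0095,.130],[180,0,0]);t=snap('top')
hs=cv2.cvtColor(t['color'],cv2.COLOR_RGB2HSV)
p=[proj(t,[.598,.0095+d,.102]).round(1) for d in (-.094,0,.094)];print(p)
y=int(p[1][1])
for v in (y-20,y-10,y): print(v,t['color'][v,236:312:1].max(1))"
```

```text
clock: 51.4
tool_pos: [0.5996, 0.0078, 0.1361]
orientation: [-180.0, -0.1, 0.1]
force: [-0.2, -0.7, -4.5]
opening: 0.0274
gripper_force: 30.0
d [-0.006 -0.017  0.061] r [-0.    -0.001  0.002]
[array([306.6, 196.2]), array([274.3, 195.7]), array([242.1, 195.1])]
175 [123 123 123 123 123 123 122 122 121 119 118 119 118 116 118 114 114 113
 113 111 111 110 109 108 110 108 108 105 103 102  94  85  79  74  73  73
  69  70  70  76  81  86  90  98 101 106 111 111 113 113 113 116 116 116
 117 117 120 122 119 118 118 115 110 106 100  93  91  92 109 138 152 134
 110 101 100 103]
185 [100  98 103 101 100  98 100  99  99  96  99  97  97  96  94  96  98  95
  93  94  94  92  92  92  92  90  90  89  88  90  88  87  87  87  86  87
  86  84  85  83  81  82  81  81  79  79  79  77  76  76  78  77  79  81
  81  81  84  91  96 111 129 158 169 170 173 168 143 113  99  95  95  96
  97  98  98 100]
195 [ 67  68  64  63  62  61  61  62  58  59  57  57  55  51  53  50  51  48
  46  45  49  59  87 114 128 132 133 135 135 134 120 103  80  57  48  48
  47  48  50  51  49  53  52  53  52  57  57  57  57  61  62  59  62  65
  65  70  72  79  94 113 128 129 131 130 129 123 105  91  87  85  83  86
  86  88  90  99]
```

```bash
python3 -m creep '[{"grip":1,"delta_pos":[-0.004,-0.012,0.03],"rotation":[0,0,0]},{"grip":1,"delta_pos":[-0.004,-0.012,0.05],"rotation":[0,0,0]},{"grip":1,"delta_pos":[-0.004,-0.012,0.05],"rotation":[0,0,0]},{"grip":1,"delta_pos":[-0.004,-0.012,0.05],"rotation":[0,0,0]}]'
python3 -m creep '[{"grip":1,"delta_pos":[0,0,0.02],"rotation":[0,0,0]},{"grip":1,"delta_pos":[0,0,0.03],"rotation":[0,0,0]},{"grip":1,"delta_pos":[0,0,0.03],"rotation":[0,0,0]}]'
python3 -m creep '[{"grip":1,"delta_pos":[0,0,0.02],"rotation":[0,0,0]},{"grip":1,"delta_pos":[0,0,0.02],"rotation":[0,0,0]},{"grip":1,"delta_pos":[0,0,0.02],"rotation":[0,0,0]}]'
```

```text
clock: 51.85
tool_pos: [0.5986, 0.0095, 0.1302]
orientation: [180.0, 0.0, 0.2]
force: [0.7, 0.2, -4.7]
opening: 0.0269
gripper_force: 30.0
clock: 52.15
tool_pos: [0.5985, 0.0094, 0.1269]
orientation: [180.0, 0.0, 0.2]
force: [0.8, 1.1, -4.6]
opening: 0.0274
gripper_force: 30.0
clock: 52.45
tool_pos: [0.5986, 0.0094, 0.1251]
orientation: [180.0, 0.0, 0.2]
force: [-0.3, 0.2, -5.3]
opening: 0.0269
gripper_force: 30.0
```

No contact with the step already 4–5 mm below the rim, so it went in freely. Lowering to rest and releasing.

```bash
python3 -m creep '[{"grip":1,"delta_pos":[0,0,0.012],"rotation":[0,0,0]},{"grip":1,"delta_pos":[0,0,0.018],"rotation":[0,0,0]},{"grip":1,"delta_pos":[0,0,0.018],"rotation":[0,0,0]}]'
python3 -m creep '[{"grip":0.8,"delta_pos":[0,0,0],"rotation":[0,0,0]},{"grip":0.5,"delta_pos":[0,0,0],"rotation":[0,0,0]},{"grip":0.4,"delta_pos":[0,0,0],"rotation":[0,0,0]},{"grip":0.4,"delta_pos":[0,0,0],"rotation":[0,0,0]},{"grip":0.4,"delta_pos":[0,0,0],"rotation":[0,0,0]}]'
python3 -m creep '[{"grip":0.4,"delta_pos":[0,0,-0.3],"rotation":[0,0,0]},{"grip":0.4,"delta_pos":[0,0,-0.6],"rotation":[0,0,0]},{"grip":0.4,"delta_pos":[0,0,-0.9],"rotation":[0,0,0]}]'
python3 -m creep '[{"grip":0.2,"delta_pos":[-0.4,-0.2,0],"rotation":[0,0,0]},{"grip":0.2,"delta_pos":[-0.85,-0.4,0],"rotation":[0,0,0]},{"grip":0.2,"delta_pos":[-0.85,-0.4,0],"rotation":[0,0,0]}]' >/dev/null
python3 -m creep '[{"grip":0.2,"delta_pos":[-0.4,-0.2,0],"rotation":[0,0,0]},{"grip":0.2,"delta_pos":[-0.85,-0.4,0],"rotation":[0,0,0]},{"grip":0.2,"delta_pos":[-0.85,-0.4,0],"rotation":[0,0,0]},{"grip":0.2,"delta_pos":[-0.85,-0.4,0],"rotation":[0,0,0]}]'
python3 -c "
from h import *
t=snap('top','t14.png');s=snap('side','s14.png')
cover(t,(225,150,330,250),.092)
g=s['color'].max(2); x,y=proj(s,[.598,.0095,.092]).round().astype(int);print('plate pred',x,y,'knob top/bottom',proj(s,[.598,.0095,.124]).round(1))
cover(s,(x-45,y-35,x+45,y+30),.092)
for v in range(y-14,y+5,2): print(v,g[v,x-10:x+12])
hs=cv2.cvtColor(s['color'],cv2.COLOR_RGB2HSV)"
```

```text
clock: 52.75
tool_pos: [0.5988, 0.0095, 0.1238]
orientation: [-180.0, -0.0, 0.2]
force: [-1.6, 0.7, -0.1]
opening: 0.0277
gripper_force: 30.0
clock: 53.25
tool_pos: [0.5989, 0.0094, 0.1235]
orientation: [-180.0, -0.0, 0.2]
force: [-0.3, 0.2, 0.5]
opening: 0.0508
gripper_force: 0.0
clock: 53.55
tool_pos: [0.5986, 0.0093, 0.2144]
orientation: [180.0, 0.0, 0.2]
force: [0.2, -0.1, -1.0]
opening: 0.0524
gripper_force: 0.0
clock: 54.25
tool_pos: [0.4282, 0.0896, 0.2142]
orientation: [-179.9, -0.1, 0.3]
force: [1.0, -0.1, 0.4]
opening: 0.0702
gripper_force: 0.0
cover ell [275.  197.2] [62.3 84.9] 3770.0 [0.5951 0.0071 0.092 ]
plate pred 263 198 knob top/bottom [263.1 188.4]
cover ell [267.9 204.6] [43.3 74.4] 2221.5 [0.5708 0.0376 0.092 ]
184 [246 246 243 243 243 240 240 238 238 238 239 239 239 239 239 241 241 243
 244 246 248 251]
186 [240 240 240 240 240 242 242 241 228 228 228 228 243 244 243 241 242 242
 241 241 241 242]
188 [239 239 240 242 242 188 115  68  55  57  57  60  91 147 209 242 242 241
 241 241 241 242]
190 [240 240 240 242 245  88  29  42  47  49  48  48  49  55 135 245 243 241
 241 241 241 241]
192 [240 239 240 242 246  88  11  19  28  33  31  20  15  26 114 247 244 242
 241 241 242 242]
194 [242 242 243 246 248  89  14  18  19  19  18  18  15  39 139 246 244 242
 242 242 242 243]
196 [242 242 208 157 124  40  16  19  22  19  20  18  16  25  75 139 174 222
 243 242 241 241]
198 [244 210 124 111  88  32  18  19  19  21  18  17  16  31  85 112 108 136
 244 243 241 241]
200 [243 234 118  62  56  53  49  41  38  32  31  45  91  98 109 113 137 190
 244 244 242 243]
202 [243 241 153 130 123 107  93  81  90  90 104 145 150 182 214 227 243 243
 243 243 242 242]
```

```bash
python3 -c "
from h import *
a=cv2.imread('pics/s12.png').astype(int);b=cv2.imread('pics/s14.png').astype(int)
p=[proj(snap('side'),[.454,.37,.1])];x,y=p[0].astype(int);print(x,y,np.abs(a-b)[y-40:y+40,x-40:x+40].max(2).mean(), (np.abs(a-b)[y-40:y+40,x-40:x+40].max(2)>40).sum())
for n in('top0.png','t14.png'):
  t=cv2.imread('pics/'+n).astype(int);m=((t.max(2)-t.min(2)<16)&(t.max(2)<125)).astype(np.uint8);k,l,st,ce=cv2.connectedComponentsWithStats(m)
  print(n,[(ce[i].round().tolist(),int(st[i,4])) for i in range(1,k) if st[i,4]>120 and ce[i][1]>100])
o=ctrl.get_obs();print(o['clock'],o['force'].round(1))"
```

```text
257 286 28.2615625 1661
top0.png [([252.0, 213.0], 275), ([288.0, 209.0], 267), ([328.0, 249.0], 245), ([248.0, 251.0], 233), ([292.0, 254.0], 249), ([364.0, 252.0], 242), ([407.0, 261.0], 253), ([2.0, 323.0], 248), ([318.0, 369.0], 4987), ([505.0, 373.0], 328)]
t14.png [([273.0, 196.0], 183), ([239.0, 204.0], 187), ([237.0, 245.0], 2490), ([152.0, 244.0], 980), ([195.0, 251.0], 171), ([276.0, 254.0], 475), ([2.0, 323.0], 243), ([195.0, 364.0], 673), ([264.0, 378.0], 484)]
54.4 [0.3 0.2 0.7]
```

```bash
python3 -m creep '[{"grip":0.2,"delta_pos":[0.2,0.45,0],"rotation":[0,0,0]},{"grip":0.2,"delta_pos":[0.39,0.87,0],"rotation":[0,0,0]},{"grip":0.2,"delta_pos":[0.39,0.87,0],"rotation":[0,0,0]}]' >/dev/null
python3 -m creep '[{"grip":0.2,"delta_pos":[0.2,0.45,0],"rotation":[0,0,0]},{"grip":0.2,"delta_pos":[0.39,0.87,0],"rotation":[0,0,0]},{"grip":0.2,"delta_pos":[0.39,0.87,0],"rotation":[0,0,0]},{"grip":0.2,"delta_pos":[0.39,0.87,0],"rotation":[0,0,0]}]'
python3 -c "
from h import *
s=snap('side','s15.png')
a=cv2.imread('pics/s12.png').astype(int);b=cv2.imread('pics/s15.png').astype(int)
d=np.abs(a-b)[246:330,220:300].max(2);print(d.mean(),(d>40).sum())
k=np.abs(a-b).max(2)>40; print(np.where(k[225:345,180:330].any(1))[0]+225, np.where(k[225:345,180:330].any(0))[0]+180)
print(cv2.phaseCorrelate(a[250:300,228:290].max(2).astype(np.float32),b[250:300,228:290].max(2).astype(np.float32)))"
```

```text
clock: 55.1
tool_pos: [0.5072, -0.0865, 0.2123]
orientation: [180.0, 0.1, -0.1]
force: [-0.4, 1.1, -0.2]
opening: 0.0703
gripper_force: 0.0
3.2413690476190475 150
[225 226 227 228 229 230 231 232 233 234 235 236 237 238 239 240 241 242
 243 244 245 246 247 248 249 250 251 252 253 254 255 256 257 258 259 260
 261 262 263 264 265 266 267 268 269 270 271 272 273 274 275 281 282 283
 284 285 286 287 288 289 290 291 292 293 294 295 296 297 298 299 300 301
 302 303 304 305 307 308 309 310 311 312 313 314 315 323 324 325 326 327
 328 329 330 331 332 333 334 335 336 337 338 339 340 341 342 343 344] [193 194 195 196 197 198 199 200 201 202 203 204 205 207 208 209 210 211
 212 213 214 215 216 217 218 219 220 222 223 224 225 226 227 228 229 230
 231 232 233 234 235 236 237 238 239 240 241 242 243 244 245 246 247 248
 249 251 252 254 273 274 275 276 277 278 279 280 281 282 283 284 285 286
 287 288 289 290 293 294 295 296 297 298 299 300 301 302 303]
((-0.19252439664752785, 0.0932060342928871), 0.818375631570816)
```

The slab has not moved since it was set down (image shift under 0.2 px; the rest of the change is arm shadow). The cover is seated and the robot is clear, so I hand in.

```bash
python3 -c "
from plant import ctrl
print(ctrl.close_job())"
```

```text
the job is handed in; nothing more can be done
None
```

I handed the job in at about 55 s: by my measurements the slab leans on the copper pipe, all five discs are stacked centred on the carrier, and the cover is seated on the rim, but the hand-in returned no verdict.

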